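# Clamp a turned bobbin with the guarded cam knob

### The arm

A 7-joint arm with a two-finger parallel gripper is mounted at the origin on the work surface. World frame = base frame: x ahead of the robot, y to its left, z up, the work surface at z = 0. Lengths are in mm, angles in rad, forces in N, time in s.
With the tool pointing down it reaches from about 400 to 875 mm from the base axis. Payload 4.4 kg.
Tool frame: the origin (TCP) lies at the very end of the fingers, on their centre line; the grasp point (between the pads) lies 19 mm behind it; y points along the fingers, z is the direction in which the jaws open and shut, and the axes are right-handed (so a half turn about y gives the same grasp; the last joint's range is limited). The gripper opens to 85 mm and grips with 20 to 120 N. Pads are 22 mm wide; open, the fingers measure 114 mm over their backs; the gripper's body (76 mm by 85 mm) begins 54 mm behind the grasp point. The pads swing forward as they close: fully open they stand 13 mm farther back than shut.
Start: joints at [1.262, 0.628, 0.038, 1.517, -0.027, 0.996, -0.02], TCP at [156.301, -630.942, 231.313] pointing down, gripper open.
Joint ranges: [-3.06, 3.06], [-0.37, 2.12], [-1.25, 1.32], [0.18, 2.47], [-1.1, 4.24], [0.23, 1.98], [-2.94, 2.94]. Speed limits (rad/s): [2.57, 2.57, 3.14, 3.14, 3.14, 3.14, 3.14].

### API

Orientations are given as [roll, pitch, yaw] about the fixed x, y, z axes, in that order (R = Rz(yaw) Ry(pitch) Rx(roll)).
In Python, from cell import read_state, get_image, finish_job gives the robot as it stands. The module is installed in compiled form; this text tells all that it offers.
- The arm moves only by the tool servo_tool, never from a script. Its argument "increments" is a list of rows, each an object of numbers: "dx", "dy", "dz": the shift along the world's x, y, z in cm; "ax", "ay", "az": the turn, a rotation vector about the world's x, y, z in rad; "claw": the closure, from -1 (fully open) to 1 (shut). A call has 1 to 8 rows; each row is the pose to reach, as a shift and turn from the pose commanded when the call began; what a row does not reach only later rows make up. A row lasts 1/12 s, in which the tool goes at most 41.7 mm and 7.16 degrees, less where a joint would pass 70% of its speed; a pose out of reach is approached as far as the arm can. A call with a gripper value outside its range is refused whole. The fingers move at their own pace and stop on an object; the grip force is fixed at half the most. Time passes only in rows, so rows that repeat a pose let the fingers close. It gives the time, the measured TCP pose, the force and the opening at its end, in the units of the state.
- read_state(): the state, without advancing time (a new reading comes with each control period).
- get_image(name): name is "scene" or "top" or "wrist"; returns a dict with "color" (384x512x3 uint8, red, green, blue), "fov_y" (degrees; the focal length in pixels is half the picture's height over the tangent of half this angle, whatever the lens; pixels are square), "cx", "cy" (the principal point, pixels), "k1" (the pictures are not rectified: a ray, as slopes to the right and down, at radius r is drawn at 1 + k1 r^2 times it, then the intrinsics apply), "R" (3x3) and "t" (3): a world point X has camera coordinates R X + t. Camera axes: x right, y down, z forward; pixel columns grow to the right and rows downward; lengths in mm; the calibration is good to about 2 mm. A picture is of the moment at which its call begins. There is no depth.
- finish_job(): hands the job in, once; it reports no verdict.
The state is a dict: "clock": time; "qpos": joint angles; "qd": joint speeds; "tau": joint torques, N m; "eef_pos": TCP position; "tool_rot": TCP orientation; "force": force on the tool from outside, world axes, zero at the start; "torque": the same for the moment, N m; "width": finger opening in mm.
Only numpy, scipy, OpenCV 4.12 (cv2) and the standard library are available. Lean on these libraries where they do the work, as an engineer would, in place of code of your own. Each camera call takes 0.05 s, during which the arm holds its last target.

### The job

Stand the waisted wooden bobbin upright on the floor of the bench clamp, between the anvil and the sliding pad, and let go of it. Then reach into the guard collar and turn the knob clockwise until the pad has pushed the bobbin against the anvil and grips it firmly: some 10 to 12 degrees past the point where you feel it bite (the turning begins to stiffen), not much more or the bobbin cracks. Do not lean on the guard collar, leave the dowel and the finial standing where they are, and take the hand away.

Things in the scene. Friction and masses are not known exactly. Their poses are not given: they have to be found in the camera images.
- bobbin: The piece to clamp: pale wood spool standing upright, 60 mm high, 36 mm diameter at both ends with a narrow waist (24 mm) halfway up (from 22 to 38 mm high); about 60 g. It cracks when pressed on the anvil with over 30 N. Origin at the centre of its underside, z up along its axis.
- anvil: Fixed steel anvil of the clamp: shallow vee face 34 mm wide, 50 mm high. Origin at the foot of the face on the clamp's floor (15 mm above the table). Its y axis is level and points out of the face to the pad and the knob; z up; x level along the face. A bobbin seated against it has its origin about 19 mm along +y, z 0, x within 10 mm of 0. Its sides (along x) are open for fingers.
- nest (a point): Point on the clamp's floor where the bobbin's underside is to be let down: 23 mm before the anvil along its +y; axes as the anvil's. The pad (dark steel plate 36 mm wide, 44 mm high, sliding along y) stands opposite, 45 to 67 mm from the anvil's origin when open (different each time), so the bobbin has 4 mm or more on both sides.
- guard: Fixed round steel collar around the knob, the wall of the recess: inner radius 40 mm, outer 46 mm, its rim 65 mm above the table, 42 mm deep. Origin on its axis at the recess floor (22.5 mm above the table). A hand pressing on it with more than 20 N is leaning on it.
- knob_grip (a point): On the knob's upright axis at the height to grip it, 45.5 mm above the table. The knob is a black bar 44 mm long, 14 mm thick, its flat sides from 30 to 60 mm above the table (top 5 mm below the collar's rim). This point's x axis lies along the bar and turns with it. It lies 130 mm from the anvil's origin along the anvil's +y; at knob value 0 the bar is parallel to the anvil's x axis.
- knob (a joint): Knob angle, rad, 0 at start, grows clockwise from above, stop at 3.1; stays where left (friction 0.35 N m). It moves the pad 12 mm per rad. The pad seats the bobbin, then yields (1.5 N) by an unseen play of 0 to 8 mm until it bites, anywhere from 1.3 to 2.55: the turning moment steps up 0.05 N m, then 0.72 N m per rad, the grip 4 N plus 60 N per rad. Firm: 16 N (10 to 22), 0.2 rad on.
- dowel: Bystander: plain pale wood cylinder standing upright, 32 mm diameter, 70 mm high. Origin at the centre of its underside.
- finial: Bystander: pale wood finial standing upright, 42 mm foot, thin neck and bulb on top, 62 mm high. Origin at the centre of its underside.
Mind the look-alikes: they are no part of the job. What is shaped like the bobbin but black is not meant.

How it is judged:
By the outcome, as a careful person would: the job done as asked, in the order asked, and still so for the second after the job is handed in, with the robot touching nothing.
It also fails if it takes over 70 s, if anything falls off the work surface, if the arm or the gripper's body presses on something with over 40 N, if the wrist force passes 120 N, or if a joint passes its speed limit or range.

## Working session

There is one attempt and no reset: what is moved stays moved. The work goes in short steps, Python scripts to look and compute and a tool call to move; the robot and the scene stay as the last step left them, time stands still between calls to the robot, and variables do not carry over. Pictures are saved under pics/ and viewed, and the job is handed in when it is done.

Besides the shell and the picture viewer there is one more tool, called as name(argument=value, ...), one argument or row to a line, values as JSON. servo_tool: Moves the arm, as the interface text tells. Its arguments: {"type":"object","properties":{"increments":{"type":"array","items":{"type":"object","properties":{"dx":{"type":"number"},"dy":{"type":"number"},"dz":{"type":"number"},"ax":{"type":"number"},"ay":{"type":"number"},"az":{"type":"number"},"claw":{"type":"number"}}}}},"required":["increments"]}

```bash
mkdir -p pics
python3 - <<'E'
from cell import read_state, get_image
import cv2,numpy as np
s=read_state()
for k,v in s.items(): print(k,np.round(v,3))
for n in ["scene","top","wrist"]:
    d=get_image(n); cv2.imwrite(f"pics/{n}0.png",d["color"][:,:,::-1])
    print(n,d["fov_y"],d["cx"],d["cy"],d["k1"],np.round(d["R"],4).tolist(),np.round(d["t"],1))
E
```

```text
clock 0.0
qpos [ 1.262  0.629  0.038  1.518 -0.027  0.996 -0.02 ]
qd [-0.    -0.002  0.     0.    -0.001 -0.001 -0.   ]
tau [-1.0000e-03 -5.6340e+01  1.2260e+00 -1.9345e+01  1.1000e-02  1.1000e-02
  0.0000e+00]
eef_pos [ 156.153 -630.321  230.401]
tool_rot [-1.573 -0.    -2.899]
force [ 0.096 -0.297 -0.12 ]
torque [ 0.    -0.06   0.012]
width 85.746
scene 49.19416735252837 245.7848868404778 196.03904232304149 0.040958441782673743 [[-0.6476, 0.7619, -0.0007], [0.5458, 0.4633, -0.6982], [-0.5317, -0.4526, -0.7159]] [ 415.3 -211.6 1160. ]
top 43.819569180430506 253.48625825747496 187.45097409762468 -0.17629109474313528 [[0.0274, -0.9995, 0.0159], [-0.9813, -0.0299, -0.19], [0.1904, -0.0104, -0.9817]] [-79.8 551.5 851.8]
wrist 59.945501918440804 253.96767214545872 194.1800730833913 0.023996290612037938 [[0.2415, -0.9704, -0.0028], [-0.9187, -0.2295, 0.3215], [-0.3127, -0.0751, -0.9469]] [-649.8  -42.9  381. ]
```

View pics/scene0.png

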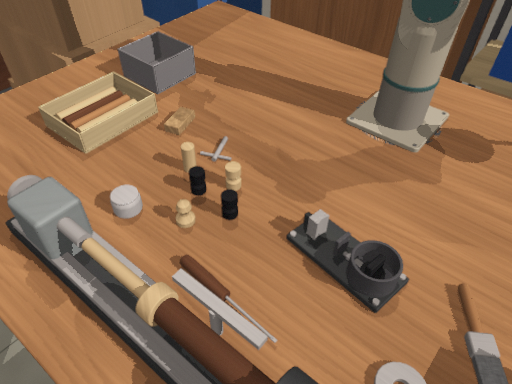

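View pics/top0.png

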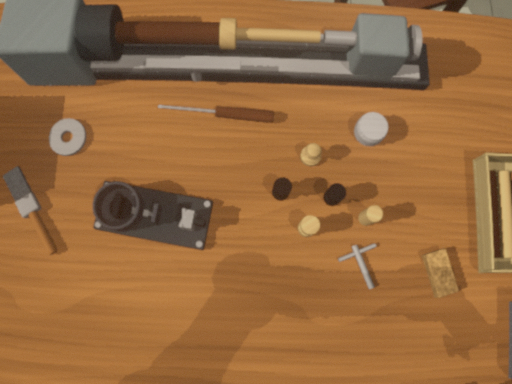

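View pics/wrist0.png

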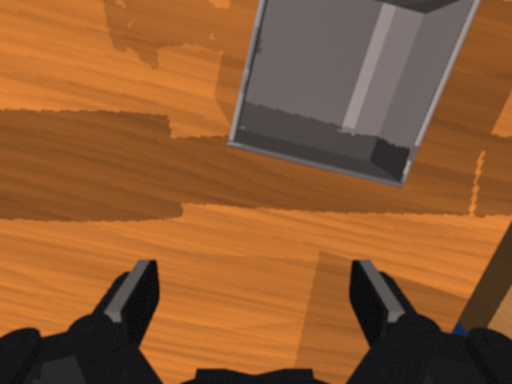

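```bash
cat > h.py <<'E'
import cv2,numpy as np
from cell import read_state,get_image
def K(d):
    f=d["color"].shape[0]/2/np.tan(np.radians(d["fov_y"])/2)
    return np.array([[f,0,d["cx"]],[0,f,d["cy"]],[0,0,1.]]),np.array([d["k1"],0,0,0.])
def ray(d,uv):
    k,dist=K(d); p=cv2.undistortPoints(np.array(uv,float).reshape(-1,1,2),k,dist).reshape(-1,2)
    R=np.array(d["R"]);t=np.array(d["t"])
    v=np.c_[p,np.ones(len(p))]@R; return -R.T@t, v/np.linalg.norm(v,axis=1)[:,None]
def onz(d,uv,z):
    o,v=ray(d,uv); return o+v*((z-o[2])/v[:,2])[:,None]
def proj(d,X):
    k,dist=K(d);R=np.array(d["R"]);t=np.array(d["t"],float)
    return cv2.projectPoints(np.array(X,float).reshape(-1,1,3),cv2.Rodrigues(R)[0],t,k,dist)[0].reshape(-1,2)
def tri(d1,u1,d2,u2):
    o1,v1=ray(d1,u1);o2,v2=ray(d2,u2);v1=v1[0];v2=v2[0]
    a=np.linalg.lstsq(np.c_[v1,-v2],o2-o1,rcond=None)[0]
    p,q=o1+a[0]*v1,o2+a[1]*v2; return (p+q)/2,np.linalg.norm(p-q)
def crop(d,x0,y0,w,h,s,name):
    c=cv2.resize(d["color"][y0:y0+h,x0:x0+w,::-1],None,fx=s,fy=s,interpolation=cv2.INTER_CUBIC);cv2.imwrite("pics/"+name,c)
E
python3 - <<'E'
from h import *
s=get_image("scene");t=get_image("top")
crop(s,160,130,110,110,5,"c1.png");crop(s,280,200,140,110,5,"c2.png");crop(t,80,170,145,90,5,"c3.png")
for d,boxes in ((t,[(295,210,325,242),(355,200,390,230),(297,138,328,170)]),(s,[(220,160,246,192),(178,140,197,172),(172,198,198,230)])):
    hsv=cv2.cvtColor(d["color"],cv2.COLOR_RGB2HSV)
    for b in boxes:
        c=hsv[b[1]:b[3],b[0]:b[2]]
        m=((c[...,0]>12)&(c[...,0]<30)&(c[...,1]<150)&(c[...,2]>120)).astype(np.uint8)
        n,l,st,ce=cv2.connectedComponentsWithStats(m); i=1+np.argmax(st[1:,4])
        print(b,st[i],ce[i]+b[:2])
print(onz(t,[[309,226],[373,215],[312,154]],50))
E
```

```text
(295, 210, 325, 242) [  2   5  24  22 396] [308.42676768 225.55050505]
(355, 200, 390, 230) [  3   5  26  21 398] [370.43467337 215.12311558]
(297, 138, 328, 170) [  3   5  22  23 404] [310.72029703 154.27475248]
(220, 160, 246, 192) [  0   0  26  32 775] [232.94451613 174.76129032]
(178, 140, 197, 172) [  0   0  19  32 555] [186.74594595 154.42342342]
(172, 198, 198, 230) [  0   0  26  32 761] [184.13797635 214.05913272]
[[ 483.4913136  -170.46123231   50.        ]
 [ 507.58428997 -293.88844669   50.        ]
 [ 623.85720073 -175.56641148   50.        ]]
```

View pics/c1.png

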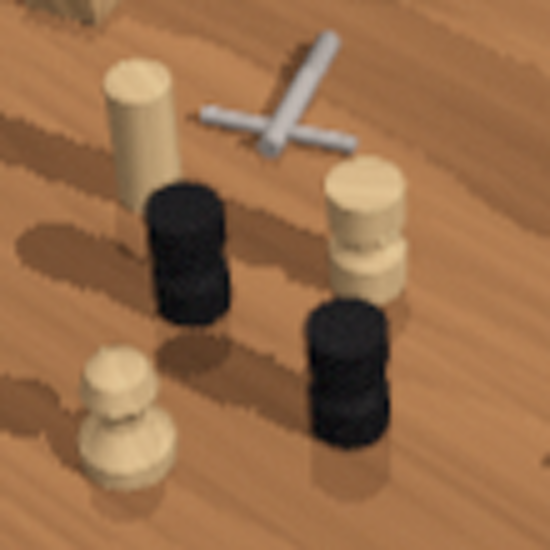

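View pics/c2.png

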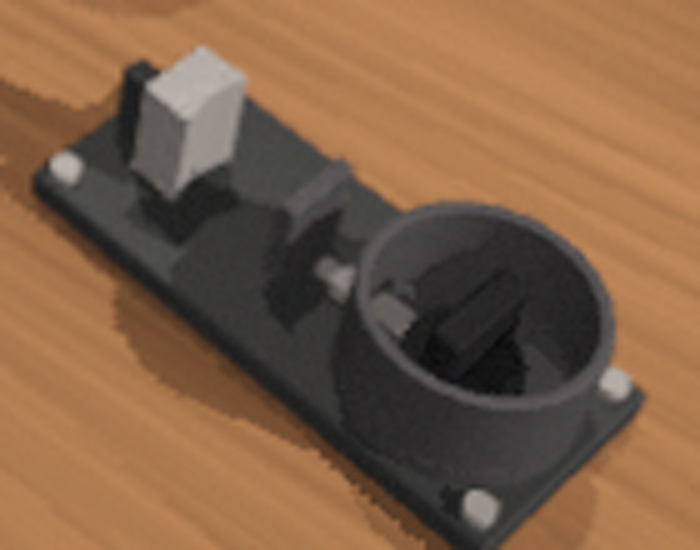

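View pics/c3.png

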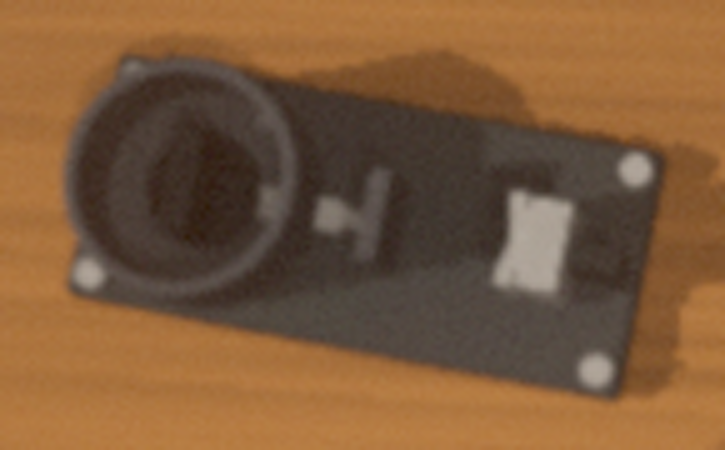

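Run:
```python
from h import *
s=get_image("scene");t=get_image("top");w=get_image("wrist")
for d in (s,t,w): print("cam",np.round(-np.array(d["R"]).T@d["t"]))
print("bob top",onz(s,[[233,166.5]],60),onz(t,[[309,226]],60), tri(s,[[233,166.5]],t,[[308.5,225.5]]))
o=np.array([80,170])
P=np.array([[635,170],[595,371],[90,272],[131,67]])/5+o
print("screws z17",onz(t,P,17).round(1))
c=np.array([180,177])/5+o
print("guard",onz(t,[c],65).round(1))
print("guard scene",onz(s,[np.array([486,305])/5+[280,200]],65).round(1))
# anvil top face corners (z=65), vee
A=np.array([[512,190],[575,195],[558,295],[492,287],[525,237]])/5+o
print("anvil",onz(t,A,65).round(1))
print("pad",onz(t,np.array([[380,170],[390,170],[358,258],[372,260]])/5+o,59).round(1))
print(read_state()["eef_pos"])
```

```text
cam [1001.  307.  683.]
cam [381. -54. 942.]
cam [ 237. -612.  373.]
bob top [[ 486.88214778 -168.50939131   60.        ]] [[ 482.34513342 -169.16014711   60.        ]] (array([ 484.20570911, -169.49931814,   57.31390205]), np.float64(2.2360267338730937))
screws z17 [[524.8  26.1  17. ]
 [445.6  38.2  17. ]
 [477.  240.8  17. ]
 [560.  230.9  17. ]]
guard [[509.2 193.6  65. ]]
guard scene [[513.9 198.8  65. ]]
anvil [[508.4  67.4  65. ]
 [507.3  43.8  65. ]
 [469.8  48.3  65. ]
 [472.   73.   65. ]
 [491.   61.7  65. ]]
pad [[515.3 118.7  59. ]
 [515.4 114.8  59. ]
 [481.7 124.9  59. ]
 [481.2 119.6  59. ]]
[ 156.29256715 -630.85083283  231.16518041]
```

servo_tool(
  increments=[
    {"dx":16.4,"dy":23.1,"az":0.58,"claw":-1},
    {"dx":16.4,"dy":23.1,"az":0.58,"claw":-1},
    {"dx":16.4,"dy":23.1,"az":0.58,"claw":-1},
    {"dx":16.4,"dy":23.1,"az":0.58,"claw":-1},
    {"dx":16.4,"dy":23.1,"az":0.58,"claw":-1},
    {"dx":16.4,"dy":23.1,"az":0.58,"claw":-1},
    {"dx":16.4,"dy":23.1,"az":0.58,"claw":-1},
    {"dx":16.4,"dy":23.1,"az":0.58,"claw":-1},
  ],
)

```text
invalid input at $.increments[0]: expected keys dx, dy, dz, ax, ay, az, claw
```

servo_tool(
  increments=[
    {"dx":16.4,"dy":21.1,"az":0.585,"claw":-1},
    {"dx":16.4,"dy":21.1,"az":0.585,"claw":-1},
    {"dx":16.4,"dy":21.1,"az":0.585,"claw":-1},
    {"dx":16.4,"dy":21.1,"az":0.585,"claw":-1},
    {"dx":16.4,"dy":21.1,"az":0.585,"claw":-1},
    {"dx":16.4,"dy":21.1,"az":0.585,"claw":-1},
    {"dx":16.4,"dy":21.1,"az":0.585,"claw":-1},
    {"dx":16.4,"dy":21.1,"az":0.585,"claw":-1},
  ],
)

```text
invalid input at $.increments[0]: expected keys dx, dy, dz, ax, ay, az, claw
```

Run:
```python
from h import *
s=read_state(); print({k:np.round(s[k],3) for k in ("clock","qpos","eef_pos","tool_rot","force","torque")})
w=get_image("wrist"); cv2.imwrite("pics/w1.png",w["color"][:,:,::-1])
print(np.round(w["R"],3).tolist(), -np.array(w["R"]).T@w["t"])
print(proj(w,[s["eef_pos"],[484.5,-169,60],[484.5,-169,0]]))
```

```text
{'clock': np.float64(0.4), 'qpos': array([ 1.262,  0.629,  0.038,  1.518, -0.027,  0.996, -0.02 ]), 'eef_pos': array([ 156.293, -630.851,  231.165]), 'tool_rot': array([-1.571,  0.   , -2.899]), 'force': array([ 0.425,  0.182, -0.781]), 'torque': array([-0.048,  0.01 ,  0.001])}
[[0.241, -0.97, -0.001], [-0.919, -0.229, 0.321], [-0.312, -0.076, -0.947]] [ 236.61724651 -612.07344864  373.41496026]
[[ 251.94696148  261.09202026]
 [-558.127989   -750.39983453]
 [-323.99554419 -508.38366462]]
```

View pics/w1.png

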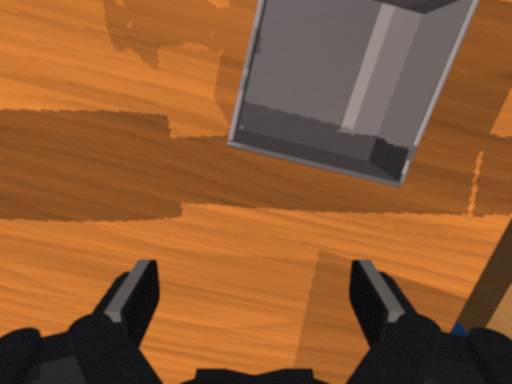

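servo_tool(
  increments=[
    {"dx":4,"dy":5.6,"dz":0,"ax":0,"ay":0,"az":0.12,"claw":-1},
    {"dx":16.4,"dy":23.1,"dz":0,"ax":0,"ay":0,"az":0.58,"claw":-1},
    {"dx":16.4,"dy":23.1,"dz":0,"ax":0,"ay":0,"az":0.58,"claw":-1},
    {"dx":16.4,"dy":23.1,"dz":0,"ax":0,"ay":0,"az":0.58,"claw":-1},
    {"dx":16.4,"dy":23.1,"dz":0,"ax":0,"ay":0,"az":0.58,"claw":-1},
    {"dx":16.4,"dy":23.1,"dz":0,"ax":0,"ay":0,"az":0.58,"claw":-1},
    {"dx":16.4,"dy":23.1,"dz":0,"ax":0,"ay":0,"az":0.58,"claw":-1},
    {"dx":16.4,"dy":23.1,"dz":0,"ax":0,"ay":0,"az":0.58,"claw":-1},
  ],
)

```text
clock: 1.12
eef_pos: [325.6, -393.0, 231.7]
tool_rot: [-1.571, 0.005, -2.308]
force: [0.5, 0.1, 0.1]
width: 85.5
```

servo_tool(
  increments=[
    {"dx":16.4,"dy":21.1,"dz":0,"ax":0,"ay":0,"az":0.585,"claw":-1},
    {"dx":16.4,"dy":21.1,"dz":0,"ax":0,"ay":0,"az":0.585,"claw":-1},
    {"dx":16.4,"dy":21.1,"dz":0,"ax":0,"ay":0,"az":0.585,"claw":-1},
    {"dx":16.4,"dy":21.1,"dz":0,"ax":0,"ay":0,"az":0.585,"claw":-1},
    {"dx":16.4,"dy":21.1,"dz":0,"ax":0,"ay":0,"az":0.585,"claw":-1},
    {"dx":16.4,"dy":21.1,"dz":0,"ax":0,"ay":0,"az":0.585,"claw":-1},
    {"dx":16.4,"dy":21.1,"dz":0,"ax":0,"ay":0,"az":0.585,"claw":-1},
    {"dx":16.4,"dy":21.1,"dz":0,"ax":0,"ay":0,"az":0.585,"claw":-1},
  ],
)

```text
clock: 1.78
eef_pos: [487.9, -183.9, 231.8]
tool_rot: [-1.568, 0.003, -1.726]
force: [0.3, 1.0, 0.5]
width: 85.4
```

Run:
```python
from h import *
s=read_state(); print({k:np.round(s[k],3) for k in ("clock","qpos","eef_pos","tool_rot","force","torque")})
w=get_image("wrist"); cv2.imwrite("pics/w2.png",w["color"][:,:,::-1])
print(np.round(w["R"],3).tolist(), -np.array(w["R"]).T@w["t"])
print(proj(w,[s["eef_pos"],[484.5,-169,60],[484.5,-169,0]]))
```

```text
{'clock': np.float64(1.783), 'qpos': array([ 0.537,  0.458, -0.327,  1.869,  0.187,  0.842, -0.038]), 'eef_pos': array([ 487.874, -183.886,  231.762]), 'tool_rot': array([-1.568,  0.003, -1.726]), 'force': array([0.318, 1.024, 0.508]), 'torque': array([0.014, 0.024, 0.04 ])}
[[0.988, -0.153, 0.003], [-0.146, -0.937, 0.318], [-0.046, -0.315, -0.948]] [ 500.0318777  -103.43850453  374.24220782]
[[253.75172293 260.09737115]
 [247.49572793 156.39613672]
 [248.32243537 145.21123373]]
```

View pics/w2.png

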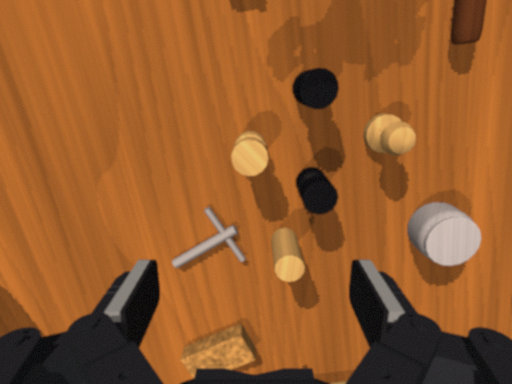

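Run:
```python
from h import *
w=get_image("wrist")
crop(w,200,60,220,240,2.5,"c4.png")
hsv=cv2.cvtColor(w["color"],cv2.COLOR_RGB2HSV)
sub=hsv[120:190,220:285]
print(sub[37,30],sub[5,5],sub[16,30])
m=((sub[...,1]<150)&(sub[...,2]>140)).astype(np.uint8)
cs,_=cv2.findContours(m,cv2.RETR_EXTERNAL,cv2.CHAIN_APPROX_NONE)
c=max(cs,key=cv2.contourArea); print(cv2.boundingRect(c),cv2.minAreaRect(c))
for r in m[::2]: print("".join(".#"[v] for v in r))
```

```text
[ 18 144 229] [ 13 196 168] [ 17 148 212]
(14, 9, 36, 43) ((31.5, 30.0), (42.0, 35.0), 90.0)
.................................................................
.................................................................
.................................................................
.................................................................
.................................................................
.........................###########.##..........................
.......................############.######.......................
.....................#############.##.##.##......................
...................#########################.....................
..................############################...................
..................############################...................
.................##############################..................
.................###############################.................
................################################.................
...............##################################................
..............###
[... 602 characters left out ...]
#################.#.....................
...........................############..........................
.................................................................
.................................................................
.................................................................
.................................................................
.................................................................
.................................................................
.................................................................
.................................................................
.................................................................
```

View pics/c4.png

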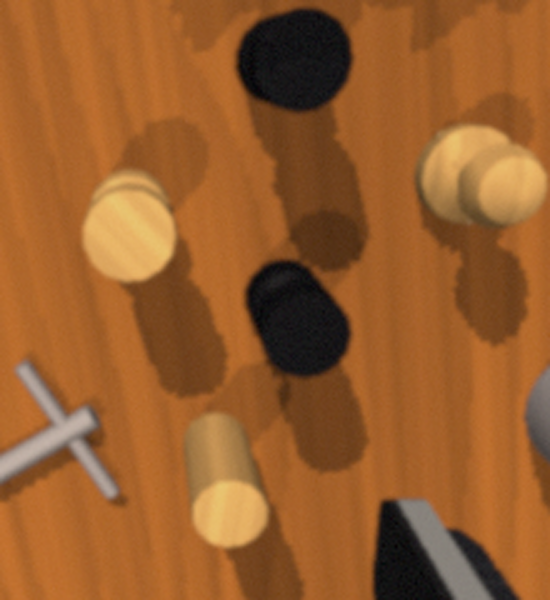

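Run:
```python
from h import *
w=get_image("wrist");s=get_image("scene");t=get_image("top");e=read_state()["eef_pos"]
B=onz(w,[[251.7,153.5]],60)[0];print("bob",B, e, B-e)
print("width", onz(w,[[234,155],[269.8,155]],60))
print(tri(w,[[251.7,153.5]],t,[[308.5,225.5]]),tri(w,[[251.7,153.5]],s,[[233,166.5]]))
print("dowel",onz(w,[[292,266]],70),"fin",onz(w,[[401,135]],55),"blk",onz(w,[[320,197],[319,86]],60))
```

```text
bob [ 484.90875492 -172.23347396   60.        ] [ 483.23245321 -190.73164927  231.20501281] [   1.6763017    18.4981753  -171.20501281]
width [[ 467.97364466 -170.96840847   60.        ]
 [ 501.74973621 -176.43173285   60.        ]]
(array([ 484.0597651 , -169.98410995,   61.35782021]), np.float64(4.278241318678343)) (array([ 484.22555706, -172.21508798,   56.26373071]), np.float64(1.8727282515730328))
dowel [[ 507.40296721 -293.6212436    70.        ]] fin [[ 627.23765631 -178.50726923   55.        ]] blk [[ 544.9501844  -226.4773395    60.        ]
 [ 554.10206385 -121.64847026   60.        ]]
```

Run:
```python
from h import *
w=get_image("wrist");e=read_state()["eef_pos"]
hsv=cv2.cvtColor(w["color"],cv2.COLOR_RGB2HSV)
x0,y0=215,100
sub=hsv[y0:190,x0:290]
m=((sub[...,1]<165)&(sub[...,2]>140)).astype(np.uint8)
n,l,st,ce=cv2.connectedComponentsWithStats(m);i=1+np.argmax(st[1:,4]);m=l==i
rows=np.where(m.any(1))[0];w_=[(r+y0,np.where(m[r])[0].min()+x0,np.where(m[r])[0].max()+x0) for r in rows]
print(w_[::4],w_[-1]);
mx=max(w_,key=lambda a:a[2]-a[1]);cu=(mx[1]+mx[2])/2;rad=(mx[2]-mx[1]+1)/2
cv=w_[-1][0]+.5-rad*0.97;print(cu,cv,rad)
B=onz(w,[[cu,cv]],60)[0];print("bob",B,e,B-e)
```

```text
[(np.int64(123), np.int64(252), np.int64(254)), (np.int64(127), np.int64(244), np.int64(264)), (np.int64(131), np.int64(240), np.int64(266)), (np.int64(135), np.int64(239), np.int64(268)), (np.int64(139), np.int64(237), np.int64(269)), (np.int64(143), np.int64(236), np.int64(271)), (np.int64(147), np.int64(235), np.int64(272)), (np.int64(151), np.int64(235), np.int64(272)), (np.int64(155), np.int64(236), np.int64(271)), (np.int64(159), np.int64(238), np.int64(269)), (np.int64(163), np.int64(242), np.int64(267)), (np.int64(167), np.int64(249), np.int64(260))] (np.int64(168), np.int64(252), np.int64(256))
253.5 150.07 19.0
bob [ 486.00347208 -171.16631945   60.        ] [ 483.30109035 -190.67753562  231.26392923] [   2.70238173   19.51121617 -171.26392923]
```

servo_tool(
  increments=[
    {"dx":0.17,"dy":1.95,"dz":-3,"ax":0,"ay":0,"az":0,"claw":-0.41},
    {"dx":0.17,"dy":1.95,"dz":-7,"ax":0,"ay":0,"az":0,"claw":-0.41},
    {"dx":0.17,"dy":1.95,"dz":-11,"ax":0,"ay":0,"az":0,"claw":-0.41},
    {"dx":0.17,"dy":1.95,"dz":-14,"ax":0,"ay":0,"az":0,"claw":-0.41},
    {"dx":0.17,"dy":1.95,"dz":-14,"ax":0,"ay":0,"az":0,"claw":-0.41},
    {"dx":0.17,"dy":1.95,"dz":-14,"ax":0,"ay":0,"az":0,"claw":-0.41},
    {"dx":0.17,"dy":1.95,"dz":-14,"ax":0,"ay":0,"az":0,"claw":-0.41},
  ],
)

```text
clock: 2.67
eef_pos: [486.9, -170.3, 92.7]
tool_rot: [-1.569, -0.0, -1.735]
force: [0.9, 0.1, 0.4]
width: 60.1
```

Run:
```python
from h import *
s=read_state(); print({k:np.round(s[k],3) for k in ("clock","qpos","eef_pos","tool_rot","force","torque","width")})
w=get_image("wrist"); cv2.imwrite("pics/w3.png",w["color"][:,:,::-1])
print(proj(w,[s["eef_pos"],[485,-171,60],[485,-171,0]]))
```

```text
{'clock': np.float64(2.667), 'qpos': array([ 0.44 ,  0.657, -0.236,  2.008,  0.299,  0.506, -0.175]), 'eef_pos': array([ 486.919, -170.309,   92.72 ]), 'tool_rot': array([-1.569, -0.   , -1.735]), 'force': array([0.931, 0.138, 0.358]), 'torque': array([-0.043, -0.069, -0.006]), 'width': np.float64(60.132)}
[[253.74178264 260.06875231]
 [250.57688359 232.74211203]
 [251.18672623 198.18744141]]
```

View pics/w3.png

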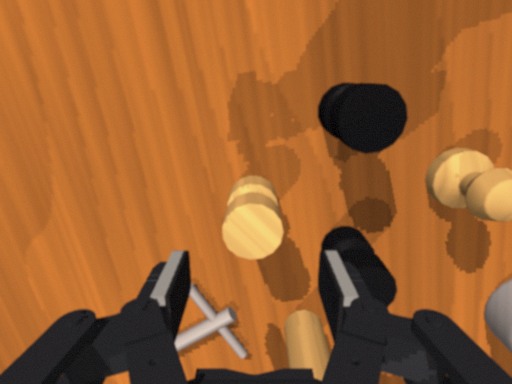

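servo_tool(
  increments=[
    {"dx":0,"dy":0,"dz":-3,"ax":0,"ay":0,"az":0,"claw":-0.41},
    {"dx":0,"dy":0,"dz":-6,"ax":0,"ay":0,"az":0,"claw":-0.41},
    {"dx":0,"dy":0,"dz":-8.1,"ax":0,"ay":0,"az":0,"claw":-0.41},
    {"dx":0,"dy":0,"dz":-8.1,"ax":0,"ay":0,"az":0,"claw":-0.41},
    {"dx":0,"dy":0,"dz":-8.1,"ax":0,"ay":0,"az":0,"claw":-0.41},
  ],
)

```text
clock: 3.13
eef_pos: [486.7, -169.8, 11.5]
tool_rot: [-1.57, -0.0, -1.734]
force: [0.7, 1.1, 0.3]
width: 60.1
```

Run:
```python
from h import *
s=read_state(); print({k:np.round(s[k],3) for k in ("clock","eef_pos","tool_rot","force","torque","width")})
w=get_image("wrist"); cv2.imwrite("pics/w4.png",w["color"][:,:,::-1])
```

```text
{'clock': np.float64(3.133), 'eef_pos': array([ 486.736, -169.803,   11.471]), 'tool_rot': array([-1.57 , -0.   , -1.734]), 'force': array([0.693, 1.07 , 0.284]), 'torque': array([-0.002,  0.01 , -0.032]), 'width': np.float64(60.14)}
```

View pics/w4.png

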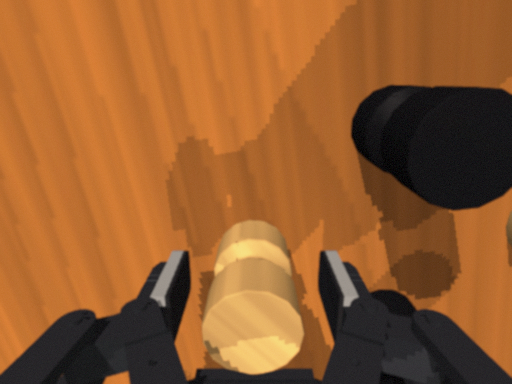

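servo_tool(
  increments=[
    {"dx":0,"dy":0,"dz":0,"ax":0,"ay":0,"az":0,"claw":0.1},
    {"dx":0,"dy":0,"dz":0,"ax":0,"ay":0,"az":0,"claw":1},
    {"dx":0,"dy":0,"dz":0,"ax":0,"ay":0,"az":0,"claw":1},
    {"dx":0,"dy":0,"dz":0,"ax":0,"ay":0,"az":0,"claw":1},
    {"dx":0,"dy":0,"dz":0,"ax":0,"ay":0,"az":0,"claw":1},
    {"dx":0,"dy":0,"dz":0,"ax":0,"ay":0,"az":0,"claw":1},
  ],
)

```text
clock: 3.68
eef_pos: [487.3, -170.0, 12.3]
tool_rot: [-1.568, -0.001, -1.734]
force: [-0.5, -0.1, 7.6]
width: 34.6
```

Run:
```python
from h import *
s=read_state(); print({k:np.round(s[k],3) for k in ("clock","eef_pos","tool_rot","force","torque","width")})
w=get_image("wrist"); cv2.imwrite("pics/w5.png",w["color"][:,:,::-1])
```

```text
{'clock': np.float64(3.683), 'eef_pos': array([ 487.254, -169.95 ,   12.313]), 'tool_rot': array([-1.568e+00, -1.000e-03, -1.734e+00]), 'force': array([-0.49 , -0.144,  7.603]), 'torque': array([0.086, 0.159, 0.01 ]), 'width': np.float64(34.587)}
```

View pics/w5.png

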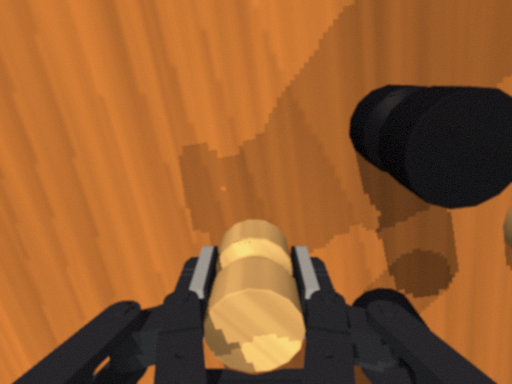

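servo_tool(
  increments=[
    {"dx":0,"dy":0,"dz":1.5,"ax":0,"ay":0,"az":0,"claw":1},
    {"dx":0,"dy":0,"dz":5,"ax":0,"ay":0,"az":0,"claw":1},
    {"dx":0,"dy":0,"dz":9,"ax":0,"ay":0,"az":0,"claw":1},
    {"dx":0,"dy":0,"dz":13,"ax":0,"ay":0,"az":0,"claw":1},
    {"dx":0,"dy":1,"dz":17,"ax":0,"ay":0,"az":0,"claw":1},
    {"dx":0.2,"dy":4,"dz":19,"ax":0,"ay":0,"az":0,"claw":1},
    {"dx":0.3,"dy":8,"dz":20,"ax":0,"ay":0,"az":0,"claw":1},
    {"dx":0.3,"dy":11,"dz":22,"ax":0,"ay":0,"az":0,"claw":1},
  ],
)

```text
clock: 4.4
eef_pos: [488.4, -57.2, 232.0]
tool_rot: [-1.57, 0.001, -1.734]
force: [0.5, 1.1, -0.9]
width: 34.2
```

servo_tool(
  increments=[
    {"dx":0.2,"dy":4,"dz":0,"ax":0,"ay":0,"az":0,"claw":1},
    {"dx":0.2,"dy":8,"dz":0,"ax":0,"ay":0,"az":0,"claw":1},
    {"dx":0.2,"dy":11,"dz":0,"ax":0,"ay":0,"az":0,"claw":1},
    {"dx":0.2,"dy":11,"dz":0,"ax":0,"ay":0,"az":0,"claw":1},
    {"dx":0.2,"dy":11,"dz":0,"ax":0,"ay":0,"az":0,"claw":1},
    {"dx":0.2,"dy":11,"dz":0,"ax":0,"ay":0,"az":0,"claw":1},
  ],
)

```text
clock: 4.9
eef_pos: [490.8, 49.7, 230.8]
tool_rot: [-1.57, -0.001, -1.734]
force: [0.4, 0.6, -1.0]
width: 35.0
```

Run:
```python
from h import *
w=get_image("wrist"); s=read_state(); cv2.imwrite("pics/w6.png",w["color"][:,:,::-1])
print({k:np.round(s[k],3) for k in ("clock","qpos","eef_pos","tool_rot","force","torque","width")})
```

```text
{'clock': np.float64(4.95), 'qpos': array([ 0.096,  0.424, -0.352,  1.938,  0.199,  0.812, -0.53 ]), 'eef_pos': array([490.894,  49.051, 230.675]), 'tool_rot': array([-1.570e+00, -1.000e-03, -1.736e+00]), 'force': array([-0.021, -1.381, -0.708]), 'torque': array([-0.003,  0.021, -0.022]), 'width': np.float64(34.351)}
```

View pics/w6.png

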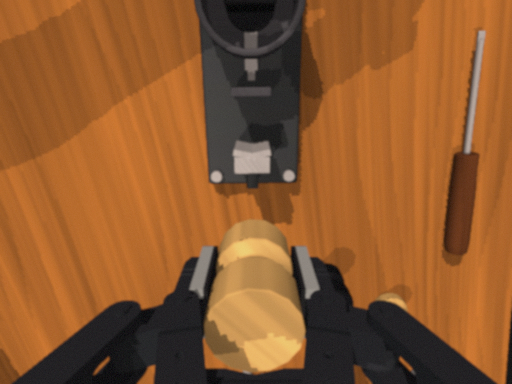

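Run:
```python
from h import *
w=get_image("wrist"); s=read_state(); print(s["eef_pos"])
crop(w,190,0,130,200,4,"c5.png")
c=cv2.imread("pics/c5.png"); cv2.imwrite("pics/c5.png",c[:,:][0:800][:600] if False else cv2.resize(c,None,fx=.75,fy=.75,interpolation=cv2.INTER_AREA))
```

```text
[490.92871246  48.79725033 230.52063378]
```

View pics/c5.png

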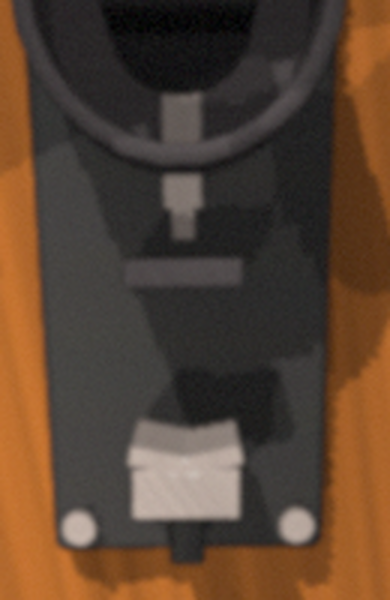

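Run:
```python
from h import *
w=get_image("wrist"); s=read_state(); t=get_image("top"); print(s["eef_pos"],s["force"],s["width"])
o=np.array([190,0])
q=lambda a,z:onz(w,np.array(a)/3+o,z).round(1)
print("foot",q([[187,432],[140,420],[237,420]],15))
print("top",q([[185,470],[128,465],[243,465],[132,520],[240,520]],65))
print("pad",q([[125,287],[242,287]],59))
print("screws",q([[79,527],[297,525]],17))
L=q([[50,300],[40,200],[60,500]],15);Rr=q([[328,300],[335,150],[319,500]],15);print("edges",L,Rr)
# top view anvil same features
A=np.array([[512,190],[525,237],[492,287]])/5+[80,170]
print(onz(t,A,65).round(1))
```

```text
[490.98324555  48.81681748 230.44137182] [-0.2644705   1.23657272 -1.49905927] 34.42324083660148
foot [[492.2  66.4  15. ]
 [476.4  73.4  15. ]
 [510.6  67.7  15. ]]
top [[491.4  63.6  65. ]
 [474.   68.1  65. ]
 [509.5  62.2  65. ]
 [472.   50.4  65. ]
 [506.   44.7  65. ]]
pad [[482.6 120.4  59. ]
 [517.3 114.6  59. ]]
screws [[447.2  38.6  17. ]
 [526.6  26.2  17. ]]
edges [[453.2 119.1  15. ]
 [456.7 150.9  15. ]
 [442.   49.3  15. ]] [[547.7 103.4  15. ]
 [555.5 150.   15. ]
 [536.   33.7  15. ]]
[[508.4  67.4  65. ]
 [491.   61.7  65. ]
 [472.   73.   65. ]]
```

Run:
```python
from h import *
w=get_image("wrist"); s=read_state(); e=s["eef_pos"]
hsv=cv2.cvtColor(w["color"],cv2.COLOR_RGB2HSV)
x0,y0,y1,x1=200,215,383,312
sub=hsv[y0:y1,x0:x1]; m=((sub[...,0]<28)&(sub[...,1]<165)&(sub[...,2]>110)).astype(np.uint8)
n,l,st,ce=cv2.connectedComponentsWithStats(m);i=1+np.argmax(st[1:,4]);m=l==i
for r in np.where(m.any(1))[0][::6]:
    c=np.where(m[r])[0]+x0; print(r+y0,c.min(),c.max())
print(np.where(m.any(1))[0].max()+y0)
zt=e[2]+47.7
for v in (325,330,335): print(v,onz(w,[[255.5,v]],zt)-e)
print("expected proj of disc if centred on TCP axis", proj(w,[e+[0,0,47.7],e+[17.8,-2.9,47.7],e+[-2.9,-17.8,47.7],e+[2.9,17.8,47.7]]))
```

```text
219 249 249
225 234 273
231 227 279
237 224 284
243 221 286
249 218 287
255 219 289
261 218 290
267 221 291
273 218 291
279 215 293
285 213 294
291 212 295
297 210 297
303 209 297
309 208 299
315 207 302
321 206 303
327 205 304
333 206 304
339 206 302
345 209 301
351 212 297
357 216 292
363 225 285
369 241 273
373
325 [[ 0.99803063  1.82906941 47.7       ]]
330 [[ 0.65771235 -0.23708914 47.7       ]]
335 [[ 0.31368522 -2.32573099 47.7       ]]
expected proj of disc if centred on TCP axis [[253.5151273  329.7002976 ]
 [305.62025408 329.64561903]
 [253.69185502 370.67274643]
 [253.32036227 284.73896202]]
```

servo_tool(
  increments=[
    {"dx":0.48,"dy":4.06,"dz":0,"ax":0,"ay":0,"az":0,"claw":1},
    {"dx":0.48,"dy":4.06,"dz":-4,"ax":0,"ay":0,"az":0,"claw":1},
    {"dx":0.48,"dy":4.06,"dz":-8,"ax":0,"ay":0,"az":0,"claw":1},
    {"dx":0.48,"dy":4.06,"dz":-12,"ax":0,"ay":0,"az":0,"claw":1},
    {"dx":0.48,"dy":4.06,"dz":-13,"ax":0,"ay":0,"az":0,"claw":1},
    {"dx":0.48,"dy":4.06,"dz":-13,"ax":0,"ay":0,"az":0,"claw":1},
    {"dx":0.48,"dy":4.06,"dz":-13,"ax":0,"ay":0,"az":0,"claw":1},
  ],
)

```text
clock: 5.73
eef_pos: [496.4, 91.0, 100.9]
tool_rot: [-1.571, 0.0, -1.734]
force: [-0.5, 0.1, -0.3]
width: 34.6
```

Run:
```python
from h import *
w=get_image("wrist"); s=read_state(); cv2.imwrite("pics/w7.png",w["color"][:,:,::-1])
print({k:np.round(s[k],3) for k in ("clock","eef_pos","tool_rot","force","torque","width")})
sc=get_image("scene");crop(sc,270,140,150,160,3.7,"s7.png")
```

```text
{'clock': np.float64(5.783), 'eef_pos': array([497.248,  91.285, 101.882]), 'tool_rot': array([-1.568e+00,  1.000e-03, -1.734e+00]), 'force': array([ 0.612,  0.195, -1.285]), 'torque': array([-0.01 ,  0.004, -0.002]), 'width': np.float64(34.29)}
```

View pics/w7.png

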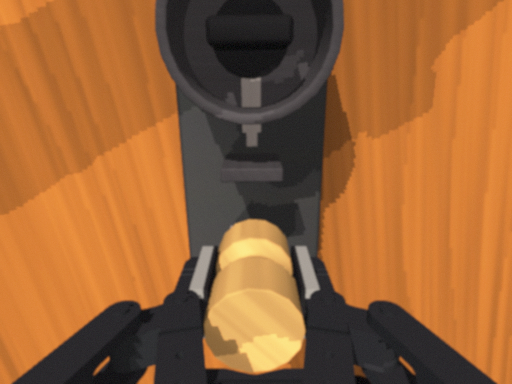

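View pics/s7.png

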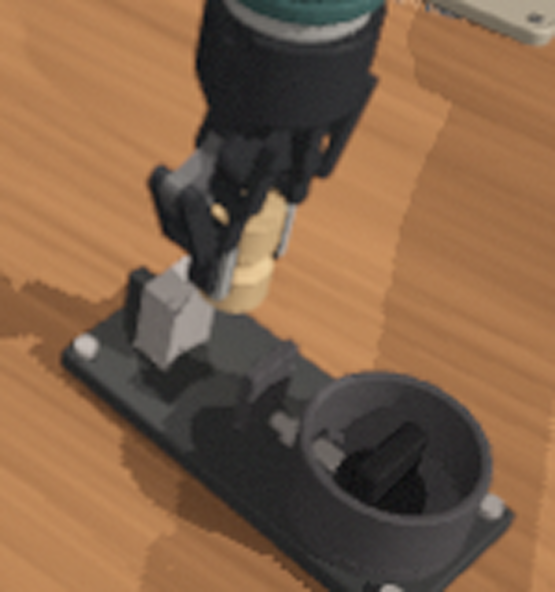

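Run:
```python
from h import *
w=get_image("wrist"); s=read_state();e=s["eef_pos"];print(e)
P=onz(w,[[222,180.5],[283,180.5]],59);print("pad",P,P.mean(0))
v=P.mean(0)-e; y=np.array([.162,.987]);x=np.array([.987,-.162]); print("pad rel TCP y,x",v[:2]@y,v[:2]@x)
B=onz(w,[[207,30],[293,30]],60);print("bar top",B,B.mean(0), "rim",onz(w,[[157,15],[343,15],[250.5,122],[250.5,113]],65))
```

```text
[497.58550882  91.35394255 102.46972617]
pad [[483.97853931 121.38748644  59.        ]
 [518.91299695 115.61939912  59.        ]] [501.44576813 118.50344278  59.        ]
pad rel TCP y,x 27.42191873576358 -0.5881430938025266
bar top [[491.84361097 199.59096479  60.        ]
 [534.22911285 192.66859337  60.        ]] [513.03636191 196.12977908  60.        ] rim [[470.11895137 208.87505731  65.        ]
 [557.98477088 194.53761476  65.        ]
 [505.95402017 152.25088923  65.        ]
 [506.72122279 156.82882412  65.        ]]
```

servo_tool(
  increments=[
    {"dx":-0.03,"dy":-0.2,"dz":-2,"ax":0,"ay":0,"az":0,"claw":1},
    {"dx":-0.03,"dy":-0.2,"dz":-4,"ax":0,"ay":0,"az":0,"claw":1},
    {"dx":-0.03,"dy":-0.2,"dz":-6,"ax":0,"ay":0,"az":0,"claw":1},
    {"dx":-0.03,"dy":-0.2,"dz":-7,"ax":0,"ay":0,"az":0,"claw":1},
    {"dx":-0.03,"dy":-0.2,"dz":-7,"ax":0,"ay":0,"az":0,"claw":1},
    {"dx":-0.03,"dy":-0.2,"dz":-7,"ax":0,"ay":0,"az":0,"claw":1},
  ],
)

```text
clock: 6.38
eef_pos: [496.1, 89.3, 31.1]
tool_rot: [-1.57, 0.0, -1.734]
force: [0.6, 0.1, 0.1]
width: 34.9
```

Run:
```python
from h import *
w=get_image("wrist"); s=read_state(); cv2.imwrite("pics/w8.png",w["color"][:,:,::-1])
print({k:np.round(s[k],3) for k in ("clock","eef_pos","tool_rot","force","torque","width")})
sc=get_image("scene");crop(sc,270,140,150,160,3.7,"s8.png")
s=read_state();print(s["eef_pos"],s["force"])
```

```text
{'clock': np.float64(6.433), 'eef_pos': array([496.452,  89.428,  31.511]), 'tool_rot': array([-1.569e+00,  1.000e-03, -1.734e+00]), 'force': array([-0.54 , -0.102, -0.172]), 'torque': array([-0.032, -0.042,  0.002]), 'width': np.float64(34.819)}
[496.6003859   89.49049802  31.64787846] [-0.81817486 -0.08014558 -1.17988595]
```

View pics/s8.png

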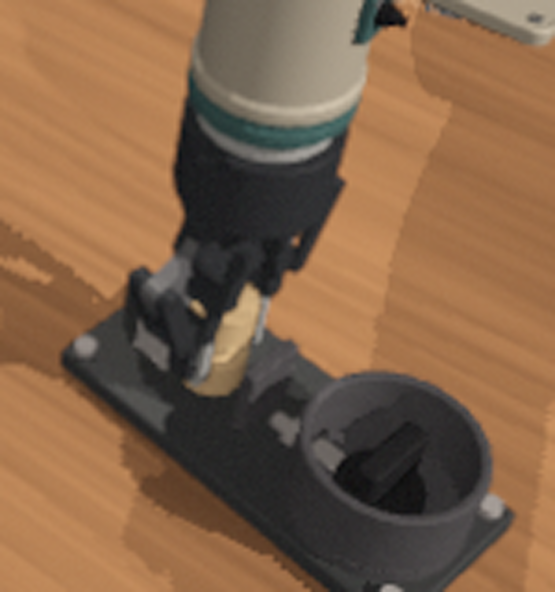

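View pics/w8.png

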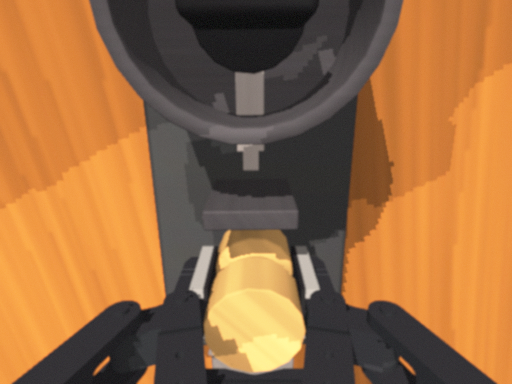

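servo_tool(
  increments=[
    {"dx":0,"dy":0,"dz":-0.1,"ax":0,"ay":0,"az":0,"claw":1},
    {"dx":0,"dy":0,"dz":-0.2,"ax":0,"ay":0,"az":0,"claw":1},
    {"dx":0,"dy":0,"dz":-0.3,"ax":0,"ay":0,"az":0,"claw":1},
    {"dx":0,"dy":0,"dz":-0.3,"ax":0,"ay":0,"az":0,"claw":1},
  ],
)

```text
clock: 6.82
eef_pos: [495.6, 89.1, 27.4]
tool_rot: [-1.571, 0.0, -1.734]
force: [-0.5, -1.1, -0.5]
width: 34.2
```

servo_tool(
  increments=[
    {"dx":0,"dy":0,"dz":-0.1,"ax":0,"ay":0,"az":0,"claw":1},
    {"dx":0,"dy":0,"dz":-0.1,"ax":0,"ay":0,"az":0,"claw":1},
  ],
)

```text
clock: 6.98
eef_pos: [495.6, 89.1, 27.3]
tool_rot: [-1.57, -0.0, -1.734]
force: [-1.5, 0.1, 9.9]
width: 34.4
```

servo_tool(
  increments=[
    {"dx":0,"dy":0,"dz":0.05,"ax":0,"ay":0,"az":0,"claw":0.1},
    {"dx":0,"dy":0,"dz":0.05,"ax":0,"ay":0,"az":0,"claw":0},
    {"dx":0,"dy":0,"dz":0.05,"ax":0,"ay":0,"az":0,"claw":-0.2},
    {"dx":0,"dy":0,"dz":0.05,"ax":0,"ay":0,"az":0,"claw":-0.41},
    {"dx":0,"dy":0,"dz":0.05,"ax":0,"ay":0,"az":0,"claw":-0.41},
    {"dx":0,"dy":0,"dz":0.05,"ax":0,"ay":0,"az":0,"claw":-0.41},
  ],
)

```text
clock: 7.48
eef_pos: [495.4, 89.1, 26.7]
tool_rot: [-1.571, -0.0, -1.734]
force: [0.2, 0.2, -0.1]
width: 60.4
```

Run:
```python
from h import *
w=get_image("wrist"); s=read_state(); cv2.imwrite("pics/w9.png",w["color"][:,:,::-1])
print({k:np.round(s[k],3) for k in ("clock","eef_pos","tool_rot","force","torque","width")})
```

```text
{'clock': np.float64(7.533), 'eef_pos': array([495.444,  89.138,  26.685]), 'tool_rot': array([-1.571, -0.   , -1.734]), 'force': array([ 0.272, -0.092, -0.256]), 'torque': array([-0.006,  0.055, -0.01 ]), 'width': np.float64(60.309)}
```

View pics/w9.png

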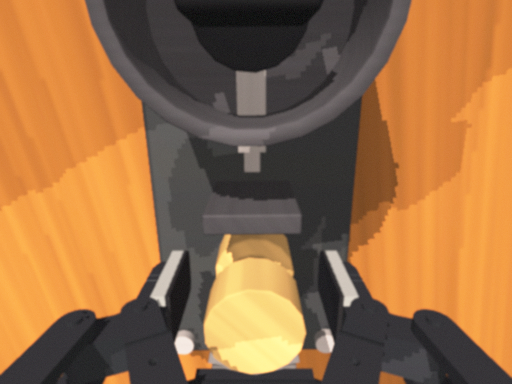

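servo_tool(
  increments=[
    {"dx":0,"dy":0,"dz":2,"ax":0,"ay":0,"az":0,"claw":-0.41},
    {"dx":0,"dy":0,"dz":5,"ax":0,"ay":0,"az":0,"claw":-0.41},
    {"dx":0,"dy":0,"dz":9,"ax":0,"ay":0,"az":0,"claw":-0.41},
    {"dx":0,"dy":1,"dz":12,"ax":0,"ay":0,"az":0.12,"claw":-0.41},
    {"dx":0.4,"dy":3,"dz":15,"ax":0,"ay":0,"az":0.24,"claw":0},
    {"dx":0.8,"dy":5,"dz":18,"ax":0,"ay":0,"az":0.36,"claw":0.29},
    {"dx":1.2,"dy":8,"dz":20,"ax":0,"ay":0,"az":0.48,"claw":0.29},
    {"dx":1.7,"dy":10.6,"dz":20,"ax":0,"ay":0,"az":0.6,"claw":0.29},
  ],
)

```text
clock: 8.2
eef_pos: [514.9, 197.7, 231.7]
tool_rot: [-1.562, -0.0, -1.129]
force: [-0.4, 0.9, -0.2]
width: 30.4
```

servo_tool(
  increments=[
    {"dx":0,"dy":0,"dz":0,"ax":0,"ay":0,"az":0.12,"claw":0.29},
    {"dx":0,"dy":0,"dz":0,"ax":0,"ay":0,"az":0.24,"claw":0.29},
    {"dx":0,"dy":0,"dz":0,"ax":0,"ay":0,"az":0.36,"claw":0.29},
    {"dx":0,"dy":0,"dz":0,"ax":0,"ay":0,"az":0.48,"claw":0.29},
    {"dx":0,"dy":0,"dz":0,"ax":0,"ay":0,"az":0.6,"claw":0.29},
    {"dx":0,"dy":0,"dz":0,"ax":0,"ay":0,"az":0.72,"claw":0.29},
    {"dx":0,"dy":0,"dz":0,"ax":0,"ay":0,"az":0.84,"claw":0.29},
    {"dx":0,"dy":0,"dz":0,"ax":0,"ay":0,"az":0.97,"claw":0.29},
  ],
)

```text
clock: 8.87
eef_pos: [512.3, 194.9, 226.6]
tool_rot: [-1.571, 0.0, -0.163]
force: [0.3, -0.0, -1.1]
width: 29.8
```

servo_tool(
  increments=[
    {"dx":0,"dy":0,"dz":0,"ax":0,"ay":0,"az":0,"claw":0.29},
    {"dx":0,"dy":0,"dz":0,"ax":0,"ay":0,"az":0,"claw":0.29},
    {"dx":0,"dy":0,"dz":0,"ax":0,"ay":0,"az":0,"claw":0.29},
  ],
)

```text
clock: 9.12
eef_pos: [512.4, 195.0, 226.7]
tool_rot: [-1.571, 0.0, -0.172]
force: [-0.4, 0.1, 0.1]
width: 30.2
```

Run:
```python
from h import *
w=get_image("wrist"); s=read_state(); cv2.imwrite("pics/w10.png",w["color"][:,:,::-1])
print({k:np.round(s[k],3) for k in ("clock","qpos","eef_pos","tool_rot","force","torque","width")})
np.savez("w10.npz",**{k:np.array(v) for k,v in w.items()})
sc=get_image("scene");crop(sc,270,140,150,160,3.7,"s10.png")
```

```text
{'clock': np.float64(9.167), 'qpos': array([ 0.099,  0.596, -0.802,  1.794,  0.511,  0.971,  0.485]), 'eef_pos': array([512.432, 195.048, 226.756]), 'tool_rot': array([-1.571,  0.   , -0.171]), 'force': array([-0.313, -0.362, -0.898]), 'torque': array([-0.01 ,  0.014,  0.015]), 'width': np.float64(30.328)}
```

View pics/w10.png

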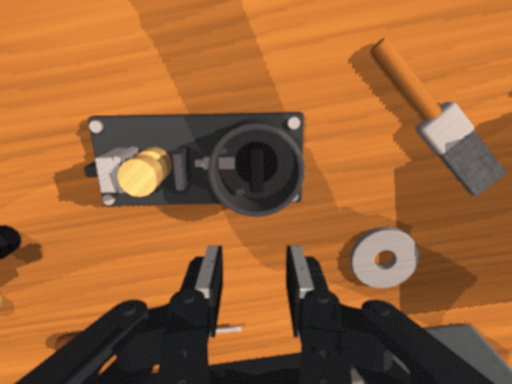

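View pics/s10.png

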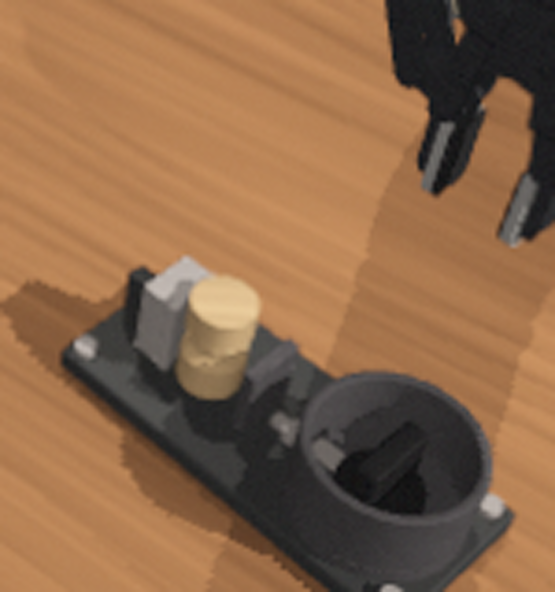

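Run:
```python
from h import *
d=dict(np.load("w10.npz")); crop(d,195,105,120,125,4.8,"c6.png")
```

```text
(no output)
```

View pics/c6.png

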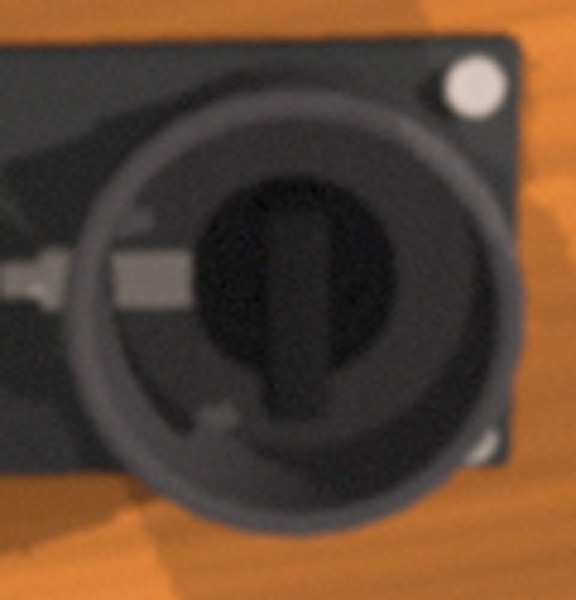

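Run:
```python
from h import *
d=dict(np.load("w10.npz"))
f=lambda a:np.array(a)/4.8+[195,105]
e=[512.43,195.05,226.7]
R=onz(d,f([[66,307],[524,307],[295,85],[295,535]]),65);print(R,R[:2].mean(0),R[2:].mean(0),np.linalg.norm(R[0]-R[1]),np.linalg.norm(R[2]-R[3]))
B=onz(d,f([[298,205],[298,420],[268,405],[330,405],[272,215],[326,215]]),60);print(B,B[:2].mean(0),np.linalg.norm(B[0]-B[1]))
v=B[0]-B[1];print(np.arctan2(v[1],v[0]))
print("TCP proj nadir",proj(d,[[512.4,195,60],[512.4,195,65],[512.5,195.5,60]]))
t=get_image("top");g=cv2.cvtColor(t["color"],cv2.COLOR_RGB2GRAY)
```

```text
[[500.48451156 153.19681872  65.        ]
 [515.75915623 241.52153389  65.        ]
 [465.98873306 204.52530271  65.        ]
 [555.66756555 189.26458532  65.        ]] [508.12183389 197.3591763   65.        ] [510.8281493  196.89494402  65.        ] 89.63576339493277 90.96803005964159
[[489.31885872 201.18944223  60.        ]
 [532.86126297 193.80712431  60.        ]
 [528.65470186 188.33826948  60.        ]
 [530.80177511 200.75072266  60.        ]
 [490.39339591 195.85840514  60.        ]
 [492.18991895 206.24775622  60.        ]] [511.09006085 197.49828327  60.        ] 44.16378137701618
2.973646513375858
TCP proj nadir [[254.74186274 172.34765715]
 [254.75825875 173.72103692]
 [255.27359295 172.36112845]]
```

servo_tool(
  increments=[
    {"dx":-0.06,"dy":0.12,"dz":-3,"ax":0,"ay":0,"az":0,"claw":0.29},
    {"dx":-0.06,"dy":0.12,"dz":-7,"ax":0,"ay":0,"az":0,"claw":0.29},
    {"dx":-0.06,"dy":0.12,"dz":-11,"ax":0,"ay":0,"az":0,"claw":0.29},
    {"dx":-0.06,"dy":0.12,"dz":-14,"ax":0,"ay":0,"az":0,"claw":0.29},
    {"dx":-0.06,"dy":0.12,"dz":-14,"ax":0,"ay":0,"az":0,"claw":0.29},
    {"dx":-0.06,"dy":0.12,"dz":-14,"ax":0,"ay":0,"az":0,"claw":0.29},
  ],
)

```text
clock: 9.77
eef_pos: [511.1, 196.4, 86.2]
tool_rot: [-1.572, 0.002, -0.169]
force: [0.1, 0.3, 1.0]
width: 30.6
```

Run:
```python
from h import *
get_image("top");get_image("top");w=get_image("wrist"); s=read_state(); cv2.imwrite("pics/w11.png",w["color"][:,:,::-1])
print({k:np.round(s[k],3) for k in ("clock","qpos","eef_pos","tool_rot","force","torque","width")})
np.savez("w11.npz",**{k:np.array(v) for k,v in w.items()})
sc=get_image("scene");crop(sc,270,140,150,160,3.7,"s11.png")
print(proj(w,[s["eef_pos"]*np.array([1,1,0])+[0,0,60],s["eef_pos"]]))
```

```text
{'clock': np.float64(9.917), 'qpos': array([-0.008,  0.77 , -0.648,  1.912,  0.712,  0.699,  0.314]), 'eef_pos': array([513.33 , 197.513,  89.032]), 'tool_rot': array([-1.568, -0.003, -0.169]), 'force': array([-0.83 ,  0.236,  0.828]), 'torque': array([ 0.015, -0.033, -0.026]), 'width': np.float64(30.496)}
[[255.35450841 236.01013427]
 [255.78546652 262.62605827]]
```

View pics/w11.png

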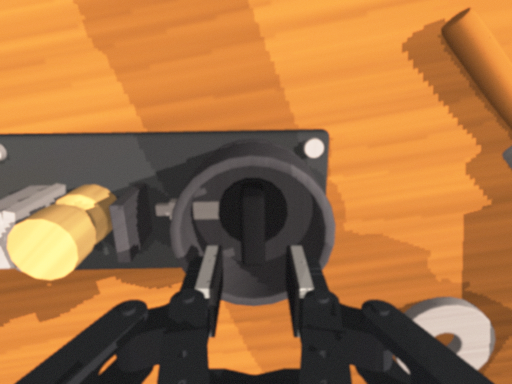

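View pics/s11.png

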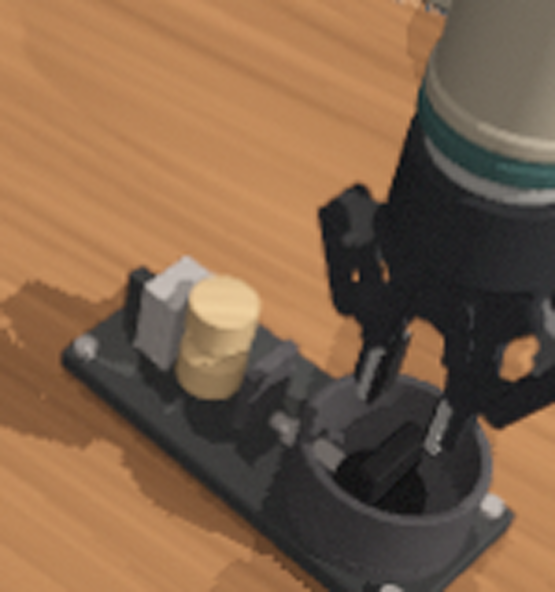

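Run:
```python
from h import *
d=dict(np.load("w11.npz")); crop(d,160,135,190,180,3.2,"c7.png")
w=get_image("wrist");s=read_state();print(s["eef_pos"],s["clock"])
np.savez("w12.npz",eef=s["eef_pos"],**{k:np.array(v) for k,v in w.items()});crop(w,160,135,190,180,3.2,"c8.png")
```

```text
[513.26449916 197.01885184  88.9013257 ] 10.0167
```

View pics/c8.png

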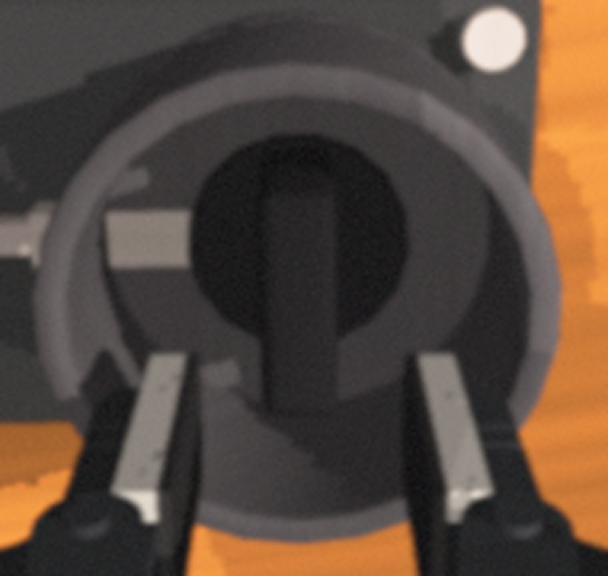

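Run:
```python
from h import *
d=dict(np.load("w12.npz")); e=d["eef"]
f=lambda a:np.array(a)/3.2+[160,135]
R=onz(d,f([[35,297],[560,297],[298,62],[298,542]]),65);
print(R[:2].mean(0)-e,R[2:].mean(0)-e,np.linalg.norm(R[0]-R[1]),np.linalg.norm(R[2]-R[3]))
B=onz(d,f([[300,190],[300,411],[263,350],[337,350]]),60);print(B[:2].mean(0)-e,B[2:].mean(0)-e,np.linalg.norm(B[0]-B[1]),np.linalg.norm(B[2]-B[3]))
print(R[2:].mean(0),R[:2].mean(0),B[:2].mean(0))
# tip check: pad tip midpoint at tip height
print(f([[170,353],[437,353]]), proj(d,[e]))
```

```text
[ -6.91259064   0.17342778 -23.9013257 ] [ -2.45794516  -0.54395482 -23.9013257 ] 89.46387161033499 90.42957310545707
[ -3.1214751   -0.06836118 -28.9013257 ] [  5.68641771  -1.5641494  -28.9013257 ] 42.68004264408097 13.23950924862782
[510.806554   196.47489702  65.        ] [506.35190853 197.19227962  65.        ] [510.14302406 196.95049066  60.        ]
[[213.125  245.3125]
 [296.5625 245.3125]] [[255.13792639 261.41248275]]
```

servo_tool(
  increments=[
    {"dx":-0.15,"dy":-0.05,"dz":-1,"ax":0,"ay":0,"az":0,"claw":0.29},
    {"dx":-0.15,"dy":-0.05,"dz":-2.5,"ax":0,"ay":0,"az":0,"claw":0.29},
    {"dx":-0.15,"dy":-0.05,"dz":-4,"ax":0,"ay":0,"az":0,"claw":0.29},
    {"dx":-0.15,"dy":-0.05,"dz":-5,"ax":0,"ay":0,"az":0,"claw":0.29},
    {"dx":-0.15,"dy":-0.05,"dz":-5.8,"ax":0,"ay":0,"az":0,"claw":0.29},
    {"dx":-0.15,"dy":-0.05,"dz":-5.8,"ax":0,"ay":0,"az":0,"claw":0.29},
  ],
)

```text
clock: 10.52
eef_pos: [510.3, 195.9, 29.3]
tool_rot: [-1.572, -0.001, -0.169]
force: [0.5, 0.5, 1.2]
width: 30.3
```

Run:
```python
from h import *
w=get_image("wrist"); s=read_state(); crop(w,110,85,290,280,2,"c9.png")
print({k:np.round(s[k],3) for k in ("clock","qpos","eef_pos","tool_rot","force","torque","width")})
```

```text
{'clock': np.float64(10.567), 'qpos': array([-0.064,  0.853, -0.558,  1.941,  0.808,  0.585,  0.232]), 'eef_pos': array([510.555, 196.154,  29.179]), 'tool_rot': array([-1.571e+00, -1.000e-03, -1.680e-01]), 'force': array([-0.117, -1.262,  0.636]), 'torque': array([-0.009, -0.062,  0.051]), 'width': np.float64(30.639)}
```

View pics/c9.png

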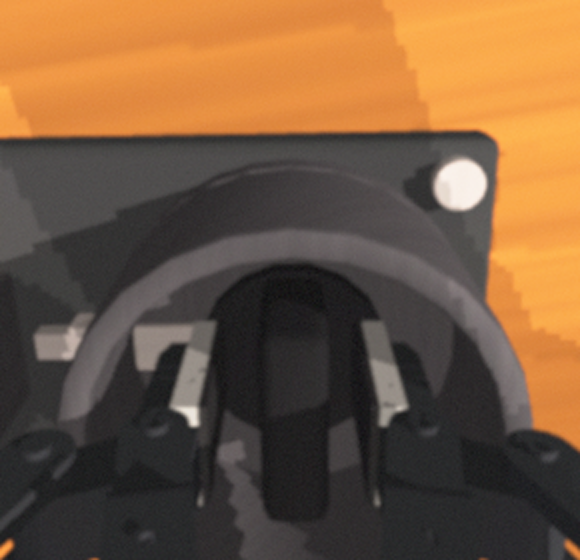

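servo_tool(
  increments=[
    {"dx":0,"dy":0,"dz":0,"ax":0,"ay":0,"az":0,"claw":0.6},
    {"dx":0,"dy":0,"dz":0,"ax":0,"ay":0,"az":0,"claw":1},
    {"dx":0,"dy":0,"dz":0,"ax":0,"ay":0,"az":0,"claw":1},
    {"dx":0,"dy":0,"dz":0,"ax":0,"ay":0,"az":0,"claw":1},
    {"dx":0,"dy":0,"dz":0,"ax":0,"ay":0,"az":0,"claw":1},
  ],
)

```text
clock: 10.98
eef_pos: [511.3, 197.0, 30.0]
tool_rot: [-1.569, -0.002, -0.168]
force: [-1.1, 0.5, 9.1]
width: 13.2
```

```bash
cat > st.py <<'E'
from h import *
s=read_state();print({k:np.round(s[k],3).tolist() for k in ("clock","qpos","eef_pos","tool_rot","force","torque","width","tau")})
E
python3 st.py
python3 - <<'E'
from h import *
sc=get_image("scene");crop(sc,270,140,150,160,3.7,"s12.png")
E
python3 st.py
```

```text
{'clock': 10.983, 'qpos': [-0.063, 0.852, -0.56, 1.94, 0.808, 0.585, 0.232], 'eef_pos': [511.318, 196.957, 30.003], 'tool_rot': [-1.569, -0.002, -0.168], 'force': [-1.085, 0.479, 9.126], 'torque': [-0.066, 0.199, 0.208], 'width': 13.222, 'tau': [0.415, -49.476, -6.488, -8.191, -0.019, -0.119, -0.189]}
{'clock': 11.033, 'qpos': [-0.063, 0.852, -0.56, 1.94, 0.808, 0.585, 0.232], 'eef_pos': [511.314, 196.992, 29.987], 'tool_rot': [-1.569, -0.002, -0.168], 'force': [-0.32, 0.735, 7.743], 'torque': [-0.02, 0.183, 0.169], 'width': 12.99, 'tau': [0.416, -49.477, -6.487, -8.19, -0.019, -0.119, -0.189]}
```

View pics/s12.png

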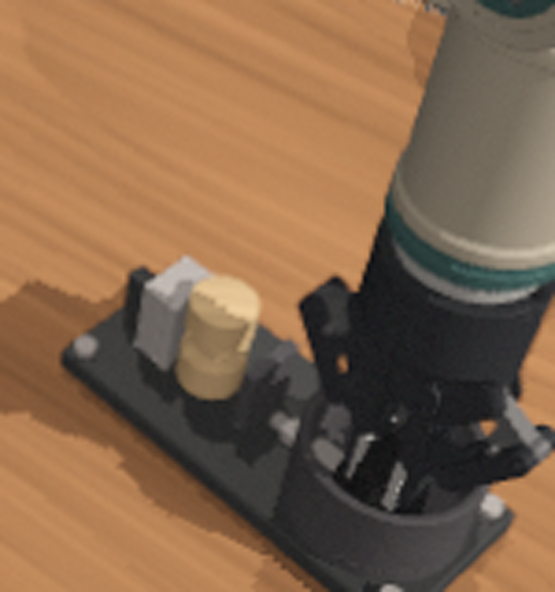

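servo_tool(
  increments=[
    {"dx":0,"dy":0,"dz":0,"ax":0,"ay":0,"az":-0.08,"claw":1},
    {"dx":0,"dy":0,"dz":0,"ax":0,"ay":0,"az":-0.16,"claw":1},
    {"dx":0,"dy":0,"dz":0,"ax":0,"ay":0,"az":-0.24,"claw":1},
    {"dx":0,"dy":0,"dz":0,"ax":0,"ay":0,"az":-0.32,"claw":1},
    {"dx":0,"dy":0,"dz":0,"ax":0,"ay":0,"az":-0.4,"claw":1},
  ],
)

```text
clock: 11.45
eef_pos: [511.3, 197.1, 30.0]
tool_rot: [-1.568, -0.001, -0.571]
force: [-1.1, 1.1, 6.6]
width: 13.0
```

```bash
python3 st.py
```

```text
{'clock': 11.45, 'qpos': [-0.125, 0.828, -0.458, 1.942, 0.699, 0.531, -0.073], 'eef_pos': [511.318, 197.083, 29.986], 'tool_rot': [-1.568, -0.001, -0.571], 'force': [-1.125, 1.052, 6.587], 'torque': [0.017, 0.116, 0.368], 'width': 13.019, 'tau': [1.504, -49.444, -5.404, -8.396, 0.118, 0.002, 0.365]}
```

servo_tool(
  increments=[
    {"dx":0,"dy":0,"dz":0,"ax":0,"ay":0,"az":-0.08,"claw":1},
    {"dx":0,"dy":0,"dz":0,"ax":0,"ay":0,"az":-0.16,"claw":1},
    {"dx":0,"dy":0,"dz":0,"ax":0,"ay":0,"az":-0.24,"claw":1},
    {"dx":0,"dy":0,"dz":0,"ax":0,"ay":0,"az":-0.32,"claw":1},
    {"dx":0,"dy":0,"dz":0,"ax":0,"ay":0,"az":-0.4,"claw":1},
  ],
)

```text
clock: 11.87
eef_pos: [511.4, 197.1, 30.0]
tool_rot: [-1.568, -0.0, -0.971]
force: [-1.2, 0.9, 8.9]
width: 13.2
```

```bash
python3 st.py;python3 - <<'E'
from h import *
sc=get_image("scene");crop(sc,270,140,150,160,3.7,"s13.png")
E
python3 st.py
```

```text
{'clock': 11.867, 'qpos': [-0.188, 0.81, -0.357, 1.944, 0.573, 0.485, -0.358], 'eef_pos': [511.369, 197.135, 30.008], 'tool_rot': [-1.568, -0.0, -0.971], 'force': [-1.207, 0.929, 8.851], 'torque': [0.017, 0.179, 0.385], 'width': 13.179, 'tau': [1.555, -49.542, -3.926, -8.369, 0.139, -0.001, 0.324]}
{'clock': 11.917, 'qpos': [-0.189, 0.81, -0.356, 1.944, 0.572, 0.485, -0.361], 'eef_pos': [511.367, 197.129, 29.996], 'tool_rot': [-1.568, -0.0, -0.975], 'force': [-1.415, 0.259, 7.738], 'torque': [-0.03, 0.21, 0.12], 'width': 13.029, 'tau': [0.833, -50.036, -3.349, -8.294, -0.091, 0.005, -0.302]}
```

View pics/s13.png

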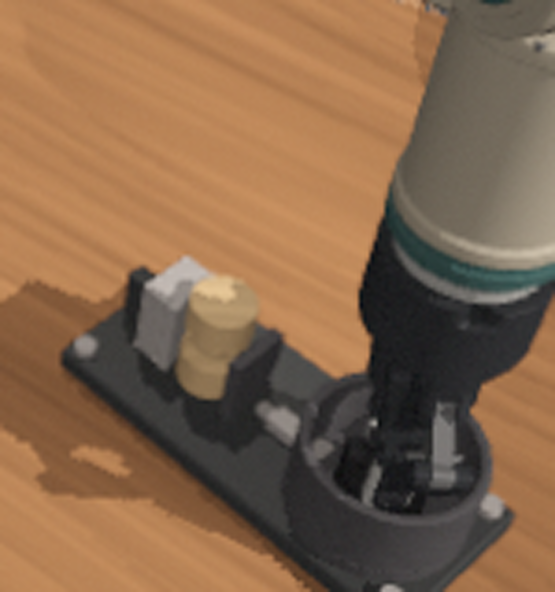

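servo_tool(
  increments=[
    {"dx":0,"dy":0,"dz":0,"ax":0,"ay":0,"az":-0.06,"claw":1},
    {"dx":0,"dy":0,"dz":0,"ax":0,"ay":0,"az":-0.12,"claw":1},
    {"dx":0,"dy":0,"dz":0,"ax":0,"ay":0,"az":-0.18,"claw":1},
    {"dx":0,"dy":0,"dz":0,"ax":0,"ay":0,"az":-0.23,"claw":1},
    {"dx":0,"dy":0,"dz":0,"ax":0,"ay":0,"az":-0.27,"claw":1},
    {"dx":0,"dy":0,"dz":0,"ax":0,"ay":0,"az":-0.31,"claw":1},
  ],
)

```text
clock: 12.42
eef_pos: [511.4, 197.1, 30.0]
tool_rot: [-1.568, 0.001, -1.279]
force: [-0.7, 1.1, 7.3]
width: 12.9
```

```bash
cat > tq.py <<'E'
from h import *
s=read_state();a=-0.168-s["tool_rot"][2]
l="%.3f knob %.3f Tz %.3f tau7 %.3f F %s w %.1f pos %s"%(s["clock"],a,s["torque"][2],s["tau"][6],np.round(s["force"],1),s["width"],np.round(s["eef_pos"],1))
print(l);open("log.txt","a").write(l+"\n")
E
python3 tq.py
```

```text
12.417 knob 1.111 Tz 0.392 tau7 -0.039 F [-0.7  1.1  7.3] w 12.9 pos [511.4 197.1  30. ]
```

servo_tool(
  increments=[
    {"dx":0,"dy":0,"dz":0,"ax":0,"ay":0,"az":-0.04,"claw":1},
  ],
)

```text
clock: 12.5
eef_pos: [511.5, 197.1, 30.0]
tool_rot: [-1.568, 0.001, -1.319]
force: [-0.2, 0.8, 8.2]
width: 13.0
```

```bash
python3 tq.py
```

```text
12.500 knob 1.151 Tz 0.395 tau7 -0.033 F [-0.2  0.8  8.2] w 13.0 pos [511.5 197.1  30. ]
```

servo_tool(
  increments=[
    {"dx":0,"dy":0,"dz":0,"ax":0,"ay":0,"az":-0.04,"claw":1},
  ],
)

```text
clock: 12.58
eef_pos: [511.5, 197.2, 30.0]
tool_rot: [-1.568, 0.001, -1.359]
force: [-1.5, 0.0, 8.6]
width: 13.4
```

```bash
python3 tq.py
```

```text
12.583 knob 1.191 Tz 0.399 tau7 -0.049 F [-1.5  0.   8.6] w 13.4 pos [511.5 197.2  30. ]
```

servo_tool(
  increments=[
    {"dx":0,"dy":0,"dz":0,"ax":0,"ay":0,"az":-0.04,"claw":1},
  ],
)

```text
clock: 12.67
eef_pos: [511.5, 197.2, 30.0]
tool_rot: [-1.568, 0.001, -1.399]
force: [0.5, -0.0, 8.8]
width: 13.5
```

```bash
python3 tq.py
```

```text
12.667 knob 1.231 Tz 0.345 tau7 -0.049 F [ 0.5 -0.   8.8] w 13.5 pos [511.5 197.2  30. ]
```

servo_tool(
  increments=[
    {"dx":0,"dy":0,"dz":0,"ax":0,"ay":0,"az":-0.04,"claw":1},
  ],
)

```text
clock: 12.75
eef_pos: [511.5, 197.2, 30.0]
tool_rot: [-1.568, 0.001, -1.439]
force: [0.5, 1.5, 7.5]
width: 12.8
```

```bash
python3 tq.py
```

```text
12.750 knob 1.271 Tz 0.378 tau7 -0.051 F [0.5 1.5 7.5] w 12.8 pos [511.5 197.2  30. ]
```

servo_tool(
  increments=[
    {"dx":0,"dy":0,"dz":0,"ax":0,"ay":0,"az":-0.04,"claw":1},
  ],
)

```text
clock: 12.83
eef_pos: [511.5, 197.2, 30.0]
tool_rot: [-1.568, 0.002, -1.479]
force: [-0.8, 1.0, 8.2]
width: 13.1
```

```bash
python3 tq.py
```

```text
12.833 knob 1.311 Tz 0.362 tau7 -0.052 F [-0.8  1.   8.2] w 13.1 pos [511.5 197.2  30. ]
```

servo_tool(
  increments=[
    {"dx":0,"dy":0,"dz":0,"ax":0,"ay":0,"az":-0.04,"claw":1},
  ],
)

```text
clock: 12.92
eef_pos: [511.5, 197.2, 30.0]
tool_rot: [-1.568, 0.002, -1.519]
force: [-0.0, 0.8, 7.4]
width: 13.1
```

```bash
python3 tq.py
```

```text
12.917 knob 1.351 Tz 0.381 tau7 -0.053 F [-0.   0.8  7.4] w 13.1 pos [511.5 197.2  30. ]
```

servo_tool(
  increments=[
    {"dx":0,"dy":0,"dz":0,"ax":0,"ay":0,"az":-0.04,"claw":1},
  ],
)

```text
clock: 13.0
eef_pos: [511.5, 197.2, 30.0]
tool_rot: [-1.568, 0.002, -1.559]
force: [-0.0, 1.6, 8.4]
width: 13.2
```

```bash
python3 tq.py
```

```text
13.000 knob 1.391 Tz 0.361 tau7 -0.054 F [-0.   1.6  8.4] w 13.2 pos [511.5 197.2  30. ]
```

servo_tool(
  increments=[
    {"dx":0,"dy":0,"dz":0,"ax":0,"ay":0,"az":-0.04,"claw":1},
  ],
)

```text
clock: 13.08
eef_pos: [511.5, 197.2, 30.0]
tool_rot: [-1.568, 0.002, -1.599]
force: [-0.4, 0.7, 7.7]
width: 12.9
```

```bash
python3 tq.py
```

```text
13.083 knob 1.431 Tz 0.411 tau7 -0.056 F [-0.4  0.7  7.7] w 12.9 pos [511.5 197.2  30. ]
```

servo_tool(
  increments=[
    {"dx":0,"dy":0,"dz":0,"ax":0,"ay":0,"az":-0.04,"claw":1},
  ],
)

```text
clock: 13.17
eef_pos: [511.5, 197.2, 30.0]
tool_rot: [-1.568, 0.002, -1.639]
force: [-0.4, 1.1, 8.0]
width: 13.6
```

```bash
python3 tq.py
```

```text
13.167 knob 1.471 Tz 0.346 tau7 -0.057 F [-0.4  1.1  8. ] w 13.6 pos [511.5 197.2  30. ]
```

servo_tool(
  increments=[
    {"dx":0,"dy":0,"dz":0,"ax":0,"ay":0,"az":-0.04,"claw":1},
  ],
)

```text
clock: 13.25
eef_pos: [511.6, 197.2, 30.0]
tool_rot: [-1.568, 0.002, -1.679]
force: [0.4, 0.4, 7.8]
width: 13.0
```

```bash
python3 tq.py
```

```text
13.250 knob 1.511 Tz 0.414 tau7 -0.058 F [0.4 0.4 7.8] w 13.0 pos [511.6 197.2  30. ]
```

servo_tool(
  increments=[
    {"dx":0,"dy":0,"dz":0,"ax":0,"ay":0,"az":-0.04,"claw":1},
  ],
)

```text
clock: 13.33
eef_pos: [511.6, 197.1, 30.0]
tool_rot: [-1.568, 0.002, -1.719]
force: [0.2, 1.0, 8.0]
width: 13.2
```

```bash
python3 tq.py
python3 - <<'E'
from h import *
sc=get_image("scene");crop(sc,270,140,150,160,3.7,"s14.png")
E
python3 tq.py
```

```text
13.333 knob 1.551 Tz 0.412 tau7 -0.094 F [0.2 1.  8. ] w 13.2 pos [511.6 197.1  30. ]
13.383 knob 1.552 Tz 0.240 tau7 -0.362 F [-0.7  1.   7.8] w 13.0 pos [511.6 197.1  30. ]
```

View pics/s14.png

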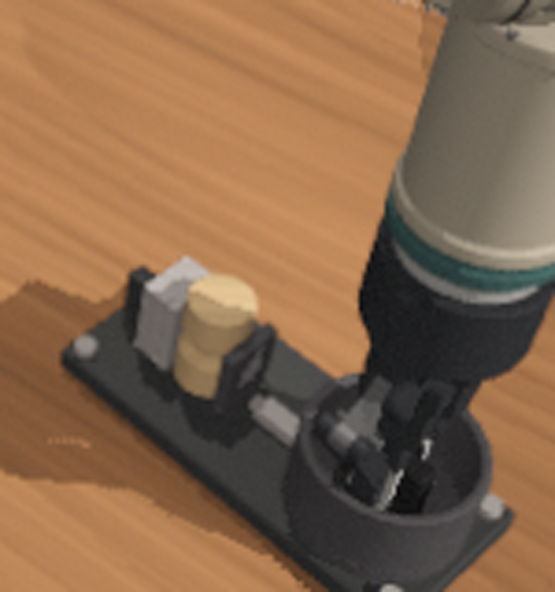

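servo_tool(
  increments=[
    {"dx":0,"dy":0,"dz":0,"ax":0,"ay":0,"az":-0.04,"claw":1},
  ],
)

```text
clock: 13.47
eef_pos: [511.6, 197.2, 30.0]
tool_rot: [-1.568, 0.002, -1.757]
force: [-0.7, 1.4, 8.4]
width: 12.8
```

```bash
python3 tq.py
```

```text
13.467 knob 1.589 Tz 0.457 tau7 0.036 F [-0.7  1.4  8.4] w 12.8 pos [511.6 197.2  30. ]
```

servo_tool(
  increments=[
    {"dx":0,"dy":0,"dz":0,"ax":0,"ay":0,"az":-0.04,"claw":1},
  ],
)

```text
clock: 13.55
eef_pos: [511.6, 197.2, 30.0]
tool_rot: [-1.568, 0.002, -1.798]
force: [-0.1, 0.9, 7.4]
width: 13.1
```

```bash
python3 tq.py
```

```text
13.550 knob 1.630 Tz 0.472 tau7 -0.122 F [-0.1  0.9  7.4] w 13.1 pos [511.6 197.2  30. ]
```

servo_tool(
  increments=[
    {"dx":0,"dy":0,"dz":0,"ax":0,"ay":0,"az":-0.04,"claw":1},
  ],
)

```text
clock: 13.63
eef_pos: [511.6, 197.2, 30.0]
tool_rot: [-1.568, 0.003, -1.838]
force: [-0.6, -0.0, 7.7]
width: 13.5
```

```bash
python3 tq.py
```

```text
13.633 knob 1.670 Tz 0.479 tau7 -0.168 F [-0.6 -0.   7.7] w 13.5 pos [511.6 197.2  30. ]
```

servo_tool(
  increments=[
    {"dx":0,"dy":0,"dz":0,"ax":0,"ay":0,"az":-0.02,"claw":1},
  ],
)

```text
clock: 13.72
eef_pos: [511.6, 197.2, 30.0]
tool_rot: [-1.568, 0.003, -1.858]
force: [-0.9, 0.4, 8.2]
width: 13.0
```

```bash
python3 tq.py
```

```text
13.717 knob 1.690 Tz 0.517 tau7 -0.453 F [-0.9  0.4  8.2] w 13.0 pos [511.6 197.2  30. ]
```

servo_tool(
  increments=[
    {"dx":0,"dy":0,"dz":0,"ax":0,"ay":0,"az":-0.03,"claw":1},
  ],
)

```text
clock: 13.8
eef_pos: [511.6, 197.2, 30.0]
tool_rot: [-1.568, 0.003, -1.887]
force: [-0.2, 1.1, 7.8]
width: 13.2
```

```bash
python3 tq.py
```

```text
13.800 knob 1.719 Tz 0.503 tau7 -0.233 F [-0.2  1.1  7.8] w 13.2 pos [511.6 197.2  30. ]
```

servo_tool(
  increments=[
    {"dx":0,"dy":0,"dz":0,"ax":0,"ay":0,"az":-0.03,"claw":1},
  ],
)

```text
clock: 13.88
eef_pos: [511.6, 197.2, 30.0]
tool_rot: [-1.568, 0.003, -1.917]
force: [-0.3, 0.2, 7.9]
width: 12.9
```

```bash
python3 tq.py
```

```text
13.883 knob 1.749 Tz 0.541 tau7 -0.290 F [-0.3  0.2  7.9] w 12.9 pos [511.6 197.2  30. ]
```

servo_tool(
  increments=[
    {"dx":0,"dy":0,"dz":0,"ax":0,"ay":0,"az":-0.027,"claw":1},
  ],
)

```text
clock: 13.97
eef_pos: [511.6, 197.2, 30.0]
tool_rot: [-1.569, 0.003, -1.944]
force: [-0.5, 0.8, 7.3]
width: 13.1
```

```bash
python3 tq.py
python3 - <<'E'
from h import *
sc=get_image("scene");crop(sc,270,140,150,160,3.7,"s15.png")
t=get_image("top");crop(t,80,170,145,90,5,"t15.png")
E
python3 tq.py
```

```text
13.967 knob 1.776 Tz 0.594 tau7 -0.353 F [-0.5  0.8  7.3] w 13.1 pos [511.6 197.2  30. ]
14.067 knob 1.776 Tz 0.315 tau7 -0.466 F [-0.6  0.4  8.8] w 12.9 pos [511.6 197.2  30. ]
```

View pics/s15.png

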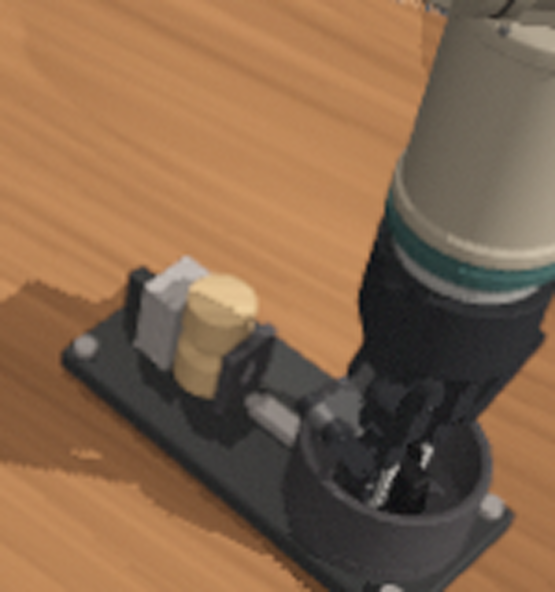

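View pics/t15.png

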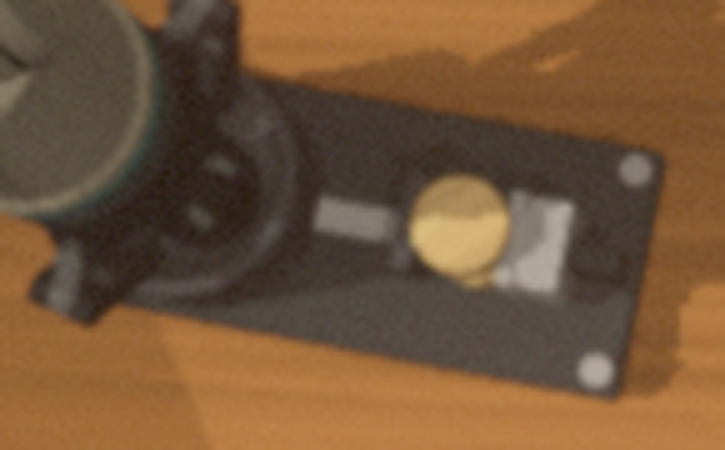

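servo_tool(
  increments=[
    {"dx":0,"dy":0,"dz":0,"ax":0,"ay":0,"az":0,"claw":0.5},
    {"dx":0,"dy":0,"dz":0,"ax":0,"ay":0,"az":0,"claw":0.29},
    {"dx":0,"dy":0,"dz":0,"ax":0,"ay":0,"az":0,"claw":0.29},
    {"dx":0,"dy":0,"dz":0,"ax":0,"ay":0,"az":0,"claw":0.29},
    {"dx":0,"dy":0,"dz":0,"ax":0,"ay":0,"az":0,"claw":0.29},
  ],
)

```text
clock: 14.48
eef_pos: [511.0, 196.1, 29.1]
tool_rot: [-1.57, 0.001, -1.946]
force: [1.7, 0.2, 4.9]
width: 30.0
```

```bash
python3 tq.py
python3 - <<'E'
from h import *
sc=get_image("scene");crop(sc,270,140,150,160,3.7,"s16.png")
E
python3 tq.py
```

```text
14.483 knob 1.778 Tz -0.020 tau7 -0.006 F [1.7 0.2 4.9] w 30.0 pos [511.  196.1  29.1]
14.533 knob 1.778 Tz 0.012 tau7 -0.004 F [1.1 1.  4.8] w 30.3 pos [511.  196.1  29.1]
```

View pics/s16.png

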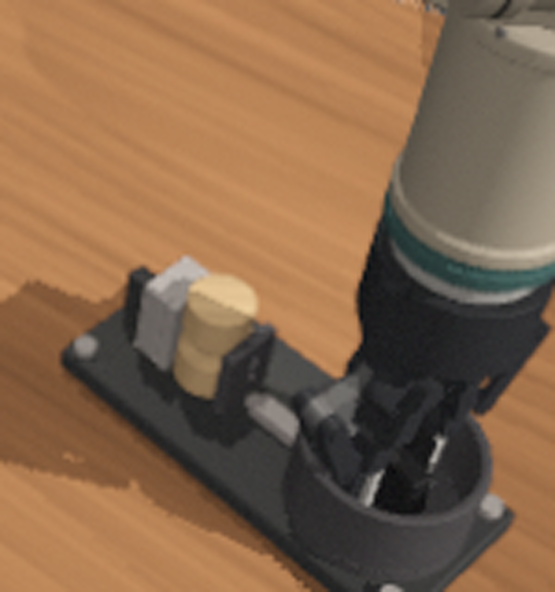

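servo_tool(
  increments=[
    {"dx":0,"dy":0,"dz":0.5,"ax":0,"ay":0,"az":0,"claw":0.29},
    {"dx":0,"dy":0,"dz":2,"ax":0,"ay":0,"az":0,"claw":0.29},
    {"dx":0,"dy":0,"dz":5,"ax":0,"ay":0,"az":0,"claw":0.29},
    {"dx":0,"dy":0,"dz":9,"ax":0,"ay":0,"az":0,"claw":0.29},
    {"dx":0,"dy":0,"dz":13,"ax":0,"ay":0,"az":0,"claw":0.29},
    {"dx":0,"dy":0,"dz":17,"ax":0,"ay":0,"az":0,"claw":0.29},
    {"dx":0,"dy":0,"dz":20,"ax":0,"ay":0,"az":0,"claw":0.29},
    {"dx":0,"dy":0,"dz":20,"ax":0,"ay":0,"az":0,"claw":0.29},
  ],
)

```text
clock: 15.2
eef_pos: [513.1, 197.3, 234.9]
tool_rot: [-1.564, 0.007, -1.946]
force: [1.5, 0.4, 0.0]
width: 30.4
```

servo_tool(
  increments=[
    {"dx":-3,"dy":3,"dz":0,"ax":0,"ay":0,"az":0,"claw":0.29},
    {"dx":-5,"dy":6,"dz":0,"ax":0,"ay":0,"az":0,"claw":0.29},
    {"dx":-5,"dy":8,"dz":0,"ax":0,"ay":0,"az":0,"claw":0.29},
    {"dx":-5,"dy":8,"dz":0,"ax":0,"ay":0,"az":0,"claw":0.29},
    {"dx":-5,"dy":8,"dz":0,"ax":0,"ay":0,"az":0,"claw":0.29},
  ],
)

```text
clock: 15.62
eef_pos: [459.2, 276.5, 228.1]
tool_rot: [-1.572, -0.002, -1.943]
force: [-0.7, -0.2, -0.1]
width: 30.3
```

```bash
python3 tq.py
python3 - <<'E'
from h import *
sc=get_image("scene");crop(sc,150,120,270,190,2.9,"s17.png")
t=get_image("top");crop(t,80,130,320,130,2.4,"t17.png");crop(t,80,170,145,90,5,"t17b.png")
E
```

```text
15.617 knob 1.775 Tz 0.005 tau7 -0.053 F [-0.7 -0.2 -0.1] w 30.3 pos [459.2 276.5 228.1]
```

View pics/s17.png

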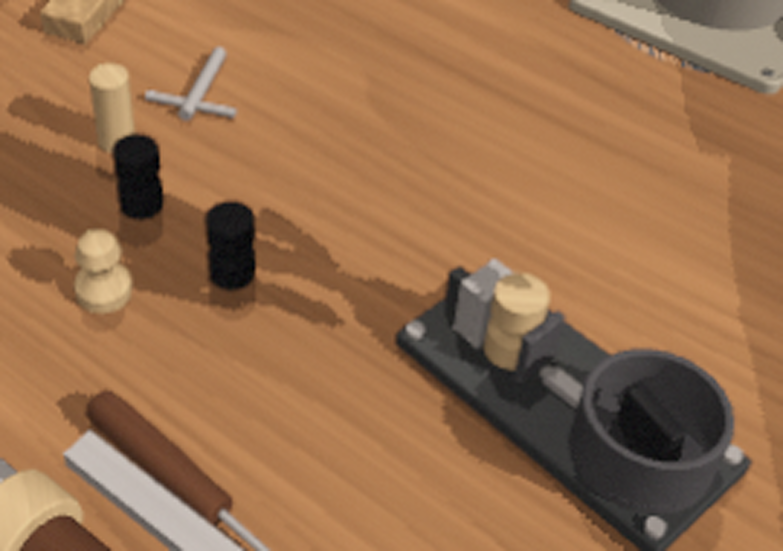

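View pics/t17.png

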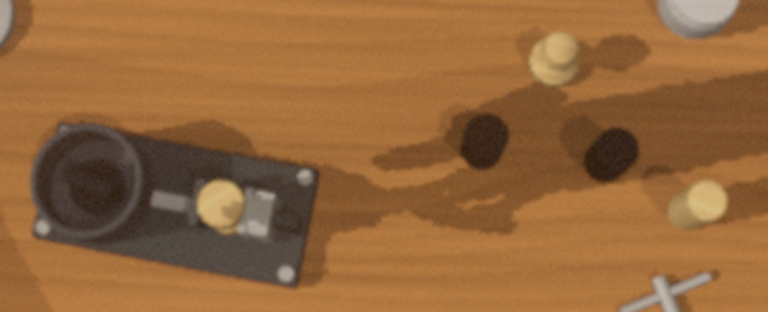

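View pics/t17b.png

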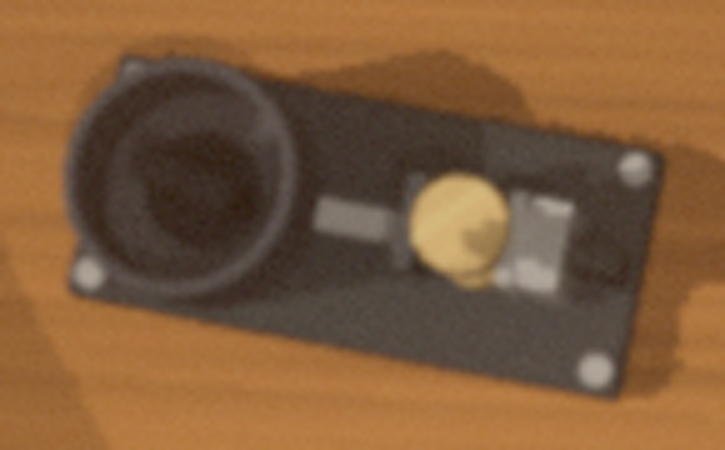

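```bash
python3 -c "
from cell import finish_job; print(finish_job())"
```

```text
the job is handed in; nothing more can be done
None
```

The bobbin is clamped upright between the pad and the anvil, and I've handed the job in at about 16 s of robot time. No verdict was reported.

- **Placing:** I picked up the pale waisted bobbin and set it down on the clamp floor about 25 mm from the anvil. I released it and checked that it stood upright before touching the knob.
- **Clamping:** I gripped the bar inside the collar and turned it clockwise to 1.776 rad.
    - **Bite point:** the turning moment began to step up at about 1.55 rad, and a straight-line estimate puts the bite at about 1.58 rad. The two differ slightly, so I turned about 0.2 rad past the bite, roughly 11 to 13 degrees.
    - **Grip:** the moment rose from about 0.38 to 0.59 N m. That means an estimated grip of 15 to 18 N, which I could not measure directly.
- **Last checks:** the final pictures show the bobbin upright, in contact with both pad and anvil, with the dowel and finial still standing where they were. The hand is well clear.
- **Forces:** the readings never passed about 10 N. A 5 N upward force remained after I opened the fingers in the collar, well under the 20 N limit. It was gone once I lifted out.

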